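# Put the batch samples on the cold rail

### The job

Put today's sample pots into cold storage: press each pot's green lid down until it is fully home before that pot goes up, and stand all the pots upright on the narrow sloping blue top of the cold rail. When they are all up, turn the thermostat dial clockwise as far as it goes. Leave the spice shaker, the bowl and the scraper where they are.

Things in the scene. Friction and masses are not known exactly. Their poses are not given: they have to be found in the camera images.
- rail_top: Blue top of the cold rail, 40 mm wide (x), 340 long (y), 12 thick, fixed, on a 30 mm wide pedestal with a foot plate 70 mm wide, 6 high. Origin: centre of the top surface, 72 mm above the bench; z is its normal. It slopes 0.14 rad about y, the long edge towards -x being lower. No lip: pots stay by friction and overhang 8 mm each side; both long sides are free for fingers.
- tray: Flat aluminium tray, 230 (x) x 250 (y) x 6 mm, fixed; origin at the centre of its underside, on the bench. The pots start on it.
- thermostat: White thermostat box, 100 (x) x 120 (y) x 45 mm high, 1.5 kg, standing loose on the bench: a knock can shift it, origin at the centre of its underside. The black dial stands on the middle of its top.
- dial_grip (a point): Point on the vertical axis of the thermostat's dial, at the height at which to grip its bar: 82 mm above the bench. The bar is 42 mm long, 14 thick and 32 high (its top 7 mm above this point), on a 44 mm disc.
- dial (a joint): Angle of the thermostat's dial (rad): 0 to 2.6, growing as it is turned clockwise seen from above; 2.6 is the clockwise end stop. At 0 the grip bar lies along the thermostat box's x axis, its white mark towards -x. Stays where it is left (friction 0.05 N m).
- pot_a: Round white sample pot, 56 mm diameter, wall 22 mm high, about 130 g with its lid; origin at the centre of its underside, z up through the lid. May be absent. With its lid home it is 28 mm high, with the lid fully proud 34 mm.
- lid_a (a joint): How far the green lid of pot_a is pressed down (m): 0 is fully proud (lid top 34 mm above the pot's underside, a red neck showing below it), 0.006 is fully home (lid top at 28 mm). The lid is 54 mm across, 6 mm thick, captive on the pot; pressing it down takes about 5 N and it stays where it is left. Absent with its pot.
- pot_b: Round white sample pot, 56 mm diameter, wall 22 mm high, about 130 g with its lid; origin at the centre of its underside, z up through the lid. May be absent. With its lid home it is 28 mm high, with the lid fully proud 34 mm.
- lid_b (a joint): How far the green lid of pot_b is pressed down (m): 0 is fully proud (lid top 34 mm above the pot's underside, a red neck showing below it), 0.006 is fully home (lid top at 28 mm). The lid is 54 mm across, 6 mm thick, captive on the pot; pressing it down takes about 5 N and it stays where it is left. Absent with its pot.
- pot_c: Round white sample pot, 56 mm diameter, wall 22 mm high, about 130 g with its lid; origin at the centre of its underside, z up through the lid. May be absent. With its lid home it is 28 mm high, with the lid fully proud 34 mm.
- lid_c (a joint): How far the green lid of pot_c is pressed down (m): 0 is fully proud (lid top 34 mm above the pot's underside, a red neck showing below it), 0.006 is fully home (lid top at 28 mm). The lid is 54 mm across, 6 mm thick, captive on the pot; pressing it down takes about 5 N and it stays where it is left. Absent with its pot.
- pot_d: Round white sample pot, 56 mm diameter, wall 22 mm high, about 130 g with its lid; origin at the centre of its underside, z up through the lid. May be absent. With its lid home it is 28 mm high, with the lid fully proud 34 mm.
- lid_d (a joint): How far the green lid of pot_d is pressed down (m): 0 is fully proud (lid top 34 mm above the pot's underside, a red neck showing below it), 0.006 is fully home (lid top at 28 mm). The lid is 54 mm across, 6 mm thick, captive on the pot; pressing it down takes about 5 N and it stays where it is left. Absent with its pot.
- pot_e: Round white sample pot, 56 mm diameter, wall 22 mm high, about 130 g with its lid; origin at the centre of its underside, z up through the lid. May be absent. With its lid home it is 28 mm high, with the lid fully proud 34 mm.
- lid_e (a joint): How far the green lid of pot_e is pressed down (m): 0 is fully proud (lid top 34 mm above the pot's underside, a red neck showing below it), 0.006 is fully home (lid top at 28 mm). The lid is 54 mm across, 6 mm thick, captive on the pot; pressing it down takes about 5 N and it stays where it is left. Absent with its pot.
- shaker: Spice shaker jar with a yellow cap, 52 mm diameter, 120 mm high; origin at its underside. A bystander: leave it alone.
- crumb_bowl: Small steel bowl, 120 mm across, 50 mm high; origin at its underside. A bystander: leave it alone.
- scraper: Kitchen scraper lying flat; origin at its underside. A bystander: leave it alone.
There are look-alikes about, which are no part of the job. Leave any black look-alike of the pot_c alone.

How it is judged:
By the outcome, as a careful person would: the job done as asked, in the order asked, and still so for the second after the job is handed in, with the robot touching nothing.
Of pot_a, pot_b, pot_c, pot_d, pot_e only 3 to 5 are there at a start; the rules pass over those that are not, and their reading is None.
At some moment in a run one of thermostat may be knocked a few centimetres aside while the robot is not near it.
Once in a run the grip may slacken for a moment while it holds something.
It also fails if it takes over 210 s, if anything falls off the work surface, if the arm or the gripper's body presses on something with over 40 N, if the wrist force passes 120 N, or if a joint passes its speed limit or range.

### The arm

A 7-joint arm with a two-finger parallel gripper is mounted at the origin on the work surface. World frame = base frame: x ahead of the robot, y to its left, z up, the work surface at z = 0. Lengths are in m, angles in rad, forces in N, time in s.
With the tool pointing down it reaches from about 0.4 to 0.9 m from the base axis. Payload 5.5 kg.
Tool frame: the origin (TCP) lies at the very end of the fingers, on their centre line; the grasp point (between the pads) lies 19 mm behind it; z points along the fingers, y is the line along which they close (so a half turn about z gives the same grasp; the last joint's range is limited). The gripper opens to 85 mm and grips with 20 to 120 N. Pads are 22 mm wide; open, the fingers measure 114 mm over their backs; the gripper's body (76 mm by 85 mm) begins 54 mm behind the grasp point. The pads swing forward as they close: fully open they stand 13 mm farther back than shut.
Start: joints at [-0.874, 0.501, -0.427, 1.55, 0.221, 1.138, -0.21], TCP at [0.273, 0.59, 0.192] pointing down, gripper open.
Joint ranges: [-2.88, 2.88], [-0.31, 2.03], [-1.54, 1.56], [0.2, 2.42], [-1.41, 4.55], [0.19, 2.02], [-2.57, 2.57]. Speed limits (rad/s): [2.57, 2.57, 3.14, 3.14, 3.14, 3.14, 3.14].

### API

Orientations are given as a unit quaternion [x, y, z, w].
In Python, from rig import bot gives the robot as it stands.
- The arm moves only by the tool step_arm, never from a script. Its argument "series" is a list of rows, each a list of 3 entries, a list of its own where there are three numbers: the shift along the tool's x, y, z each as a share of 20 mm, from -1 to 1, then the turn, a rotation vector about the tool's x, y, z each as a share of 5 degrees, from -1 to 1, then the closure, from 0 (fully open) to 1 (shut). In form: [[[x, y, z], [wx, wy, wz], fingers], ...]. A call has 1 to 5 rows; each row shifts and turns the commanded pose from where the row before left it, along the tool's axes as they then stand; what a row does not reach is not made up. A row lasts 1/10 s, in which the tool goes at most 50 mm and 8.59 degrees, less where a joint would pass 70% of its speed; a pose out of reach is approached as far as the arm can. A call with a number of a shift or a turn outside -1 to 1 is refused whole. A call with a gripper value outside its range is refused whole. The fingers move at their own pace and stop on an object; the grip force is fixed at half the most. Time passes only in rows, so rows that do not move let the fingers close. It gives the time, the measured TCP pose, the force, the opening and the grip force at its end, in the units of the state.
- bot.read_state(): the state, without advancing time (a new reading comes with each control period).
- bot.camera(name): name is "scene" or "top" or "wrist"; returns the picture (400x640x3 uint8, red, green, blue); there is no depth.
- bot.get_calibration(name): a dict with "camera_matrix" (3x3 intrinsics, pixels), "origin" and "rotation" of the camera in the world. Camera axes: x right, y up, looking along -z (the intrinsics and any distortion apply to the point x, -y, -z); pixel columns grow to the right and rows downward; lengths in m; the calibration is good to about 2 mm. A picture is of the moment at which its call begins: read the wrist's pose just before it. get_calibration takes no time and is no camera call; for the wrist camera it gives the pose at the moment of the call.
- bot.job_done(): hands the job in; it is judged then, once.
Trained networks look in the newest picture that a camera, given by its name, has taken for a name from the list of things; names that differ only in an ending like _2 or _b are one class to them, and where a whole thing is asked for, a point or a joint stands for the part that bears it (a point fixed in the world has none). Each returns a list of dicts, best first, with "confidence" (0 to 1); they miss things now and then, are a little off and sometimes report something else, mostly with a low value. They report only what shows in the picture. A call takes as long as a camera call. They do not tell look-alikes from the thing itself.
- bot.look_for(camera, query): "point" ([x, y, z] in m, in world coordinates, good to about 4 mm: the middle of the surface that is visible of it).
- bot.pinpoint(camera, query): "point" ([x, y, z] in m, in world coordinates, good to about 4 mm: a listed point, or the origin of a listed thing).
The state is a dict: "time_s": time; "joint_pos": joint angles; "joint_velocities": joint speeds; "tau": joint torques, N m; "position": TCP position; "ee_rot": TCP orientation; "contact_force": force on the tool from outside, world axes, zero at the start; "moment": the same for the moment, N m; "width": finger opening in m; "finger_force": force on a finger pad.
Only numpy, scipy, OpenCV 4.12 (cv2) and the standard library are available. Lean on these libraries where they do the work, as an engineer would, in place of code of your own. Each camera call takes 0.05 s, during which the arm holds its last target. There are 200 camera calls.

## Working session

There is one attempt and no reset: what is moved stays moved. The work goes in short steps, Python scripts to look and compute and a tool call to move; the robot and the scene stay as the last step left them, time stands still between calls to the robot, and variables do not carry over. Pictures are saved under pics/ and viewed, at most 14 in all, crops included, and the job is handed in when it is done.

Besides the shell and the picture viewer there is one more tool, called as name(argument=value, ...) on one line, values as JSON. step_arm: Moves the arm, as the interface text tells. Its arguments: {"type":"object","properties":{"series":{"type":"array","items":{"type":"array"}}},"required":["series"]}

```bash
mkdir -p pics; ls; python3 - <<'E'
from rig import bot
import cv2,numpy as np
s=bot.read_state();print({k:np.round(v,3) for k,v in s.items()})
for n in("scene","top"):
    im=bot.camera(n);cv2.imwrite(f"pics/{n}0.png",im[:,:,::-1])
    c=bot.get_calibration(n);print(n,np.round(c["camera_matrix"],1).tolist(),np.round(c["origin"],3),np.round(c["rotation"],3).tolist())
    for q in("pot_a","rail_top","tray","thermostat","dial_grip","shaker","crumb_bowl","scraper"):
        print(q,[(np.round(d["point"],3).tolist(),round(d["confidence"],2)) for d in bot.pinpoint(n,q)])
E
```

```text
pics
{'time_s': np.float64(0.0), 'joint_pos': array([-0.874,  0.502, -0.427,  1.551,  0.221,  1.138, -0.21 ]), 'joint_velocities': array([-0.   ,  0.   ,  0.001,  0.001, -0.001, -0.001, -0.001]), 'tau': array([ 1.0000e-03, -5.6953e+01, -5.8160e+00, -2.8095e+01,  1.1000e-02,
        1.2000e-02,  0.0000e+00]), 'position': array([0.273, 0.589, 0.191]), 'ee_rot': array([ 0.215,  0.977, -0.001, -0.   ]), 'contact_force': array([ 0.122, -0.416,  0.935]), 'moment': array([-0.02 , -0.013, -0.01 ]), 'finger_force': np.float64(0.0), 'width': np.float64(0.085)}
scene [[378.7, 0.0, 315.9], [0.0, 378.7, 200.5], [0.0, 0.0, 1.0]] [ 0.982 -0.787  0.981] [0.356, 0.088, 0.237, 0.9]
pot_a [([0.57, -0.33, 0.01], 0.83), ([0.696, -0.183, 0.003], 0.71), ([0.578, -0.16, 0.001], 0.67), ([0.59, -0.439, 0.001], 0.65), ([0.708, -0.365, 0.001], 0.61), ([0.428, -0.165, 0.004], 0.58), ([0.51, -0.239, 0.005], 0.57)]
rail_top []
tray [([0.506, -0.246, -0.005], 0.93)]
thermostat [([0.46, 0.219, -0.001], 0.97)]
dial_grip [([0.463, 0.219, 0.083], 0.59)]
shaker [([0.765, -0.254, -0.0], 0.78), ([0.51, -0.244, 0.008], 0.62)]
crumb_bowl [([0.412, -0.513, 0.002], 0.98)]
scraper [([0.648, 0.44, -0.004], 0.81)]
top [[384.3, 0.0, 326.2], [0.0, 384.3, 193.8], [0.0, 0.0, 1.0]] [ 0.278 -0.02   1.412] [-0.073, 0.078, 0.736, -0.669]
pot_a [([0.706, -0.366, 0.003], 0.77), ([0.51, -0.239, 0.004], 0.62), ([0.697, -0.182, -0.003], 0.58), ([0.588, -0.436, -0.002], 0.5), ([0.576, -0.16, 0.007], 0.45), ([0.428, -0.165, 0.006], 0.45), ([0.569, -0.331, 0.007], 0.44)]
rail_top [([0.64, 0.131, 0.071], 0.55)]
tray [([0.508, -0.243, -0.001], 0.61)]
thermostat [([0.457, 0.222, 0.0], 0.71)]
dial_grip [([0.565, -0.333, 0.003], 0.65), ([0.462, 0.221, 0.086], 0.63), ([0.645, 0.123, 0.072], 0.26)]
shaker [([0.766, -0.252, 0.0], 0.49)]
crumb_bowl [([0.416, -0.513, 0.002], 0.7)]
scraper [([0.648, 0.444, -0.004], 0.66)]
```

View pics/scene0.png

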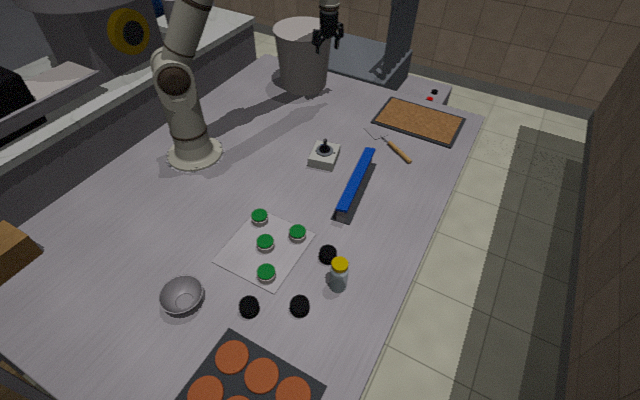

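View pics/top0.png

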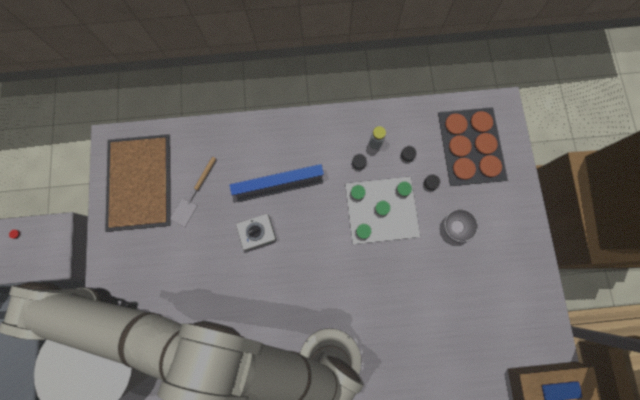

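The pictures show four green-lidded white pots on the tray: scene pixels (260,216), (265,242), (297,232) and (266,272). Three black look-alikes are off the tray at (328,254), (300,306) and (249,307), with no green lid, so I'll leave those alone. The rail is blue at (357,180) and the thermostat is at (324,152). Next I'll fit the rail, box and pots from both fixed views.

```bash
cat > h.py <<'E'
from rig import bot
import cv2,numpy as np
from scipy.optimize import minimize,least_squares
from scipy.spatial.transform import Rotation as R
def rot(c):
    r=np.array(c["rotation"],float)
    return r if r.shape==(3,3) else R.from_quat(r).as_matrix()
class Cam:
    def __init__(s,n,im=None):
        c=bot.get_calibration(n);s.K=np.array(c["camera_matrix"]);s.o=np.array(c["origin"]);s.R=rot(c);s.n=n;s.c=c
        s.im=bot.camera(n) if im is None else im
        s.hsv=cv2.cvtColor(s.im,cv2.COLOR_RGB2HSV)
    def proj(s,P):
        p=(np.atleast_2d(P)-s.o)@s.R; p=p*[1,-1,-1]; q=p@s.K.T
        return q[:,:2]/q[:,2:]
    def ray(s,uv):
        u=np.linalg.solve(s.K,[uv[0],uv[1],1.0])*[1,-1,-1]
        return s.R@u/np.linalg.norm(u)
    def atz(s,uv,z):
        d=s.ray(uv); return s.o+d*(z-s.o[2])/d[2]
    def mask(s,lo,hi): return cv2.inRange(s.hsv,np.array(lo),np.array(hi))
def tri(cs,uvs):
    A=np.zeros((3,3));b=np.zeros(3)
    for c,u in zip(cs,uvs):
        d=c.ray(u);M=np.eye(3)-np.outer(d,d);A+=M;b+=M@c.o
    return np.linalg.solve(A,b)
GREEN=((45,110,40),(85,255,255)); BLUE=((105,130,40),(130,255,255))
def blobs(m,amin=30):
    n,l,st,ce=cv2.connectedComponentsWithStats(m)
    return [(st[i,4],ce[i]) for i in range(1,n) if st[i,4]>=amin]
def hull(c,P):
    S=8;m=np.zeros((400,640),np.uint8)
    cv2.fillConvexPoly(m,cv2.convexHull((c.proj(P)*2**4).round().astype(np.int32)),255,cv2.LINE_AA,4)
    return m/255.
def boxpts(T,Rm,lx,ly,z0,z1):
    return np.array([[x,y,z] for x in(-lx/2,lx/2) for y in(-ly/2,ly/2) for z in(z0,z1)])@Rm.T+T
def railR(yaw,t=-0.14): return R.from_euler('ZY',[yaw,t]).as_matrix()
def tool():
    s=bot.read_state();return np.array(s["position"]),R.from_quat(s["ee_rot"]).as_matrix(),s
E
cat > fit.py <<'E'
from h import *
cs=[Cam("scene"),Cam("top")]
for c in cs: print(c.n,'K',c.K.shape,'keys',[k for k in c.c]); print('green',[(a,np.round(p,1).tolist()) for a,p in blobs(c.mask(*GREEN),15)])
ms=[c.mask(*BLUE) for c in cs]
for c,m in zip(cs,ms):
    k=np.zeros_like(m);u=c.proj([0.64,.13,.07])[0];cv2.circle(k,tuple(int(v) for v in u),75,255,-1);m&=k
    print((m>0).sum())
def cost(p):
    T=np.array([p[0],p[1],p[2]]);P=boxpts(T,railR(p[3]),.04,.34,-.012,0)
    return sum(np.abs(hull(c,P)-m/255.).sum()/ (m>0).sum() for c,m in zip(cs,ms))
best=None
for y0 in np.arange(-.5,.51,.1):
  r=minimize(cost,[.64,.13,.07,y0],method="Nelder-Mead",options=dict(initial_simplex=np.array([[.64,.13,.07,y0]]+[[.64+.02*(i==0),.13+.02*(i==1),.07+.01*(i==2),y0+.1*(i==3)] for i in range(4)]),maxiter=300))
  if best is None or r.fun<best.fun:best=r
print('rail',np.round(best.x,4),best.fun)
gs=[[p for a,p in blobs(c.mask(*GREEN),15)] for c in cs]
for u in gs[0]:
    g=cs[0].atz(u,.037);v=min(gs[1],key=lambda q:np.linalg.norm(cs[1].atz(q,.037)-g))
    print('lid',np.round(tri(cs,[u,v]),4))
E
python3 fit.py
```

```text
scene K (3, 3) keys ['camera_matrix', 'origin', 'rotation']
green [(np.int32(149), [258.9, 214.7]), (np.int32(170), [297.2, 230.9]), (np.int32(178), [264.5, 240.8]), (np.int32(214), [265.7, 271.1])]
top K (3, 3) keys ['camera_matrix', 'origin', 'rotation']
green [(np.int32(69), [404.1, 187.8]), (np.int32(49), [357.6, 191.9]), (np.int32(38), [383.3, 207.6])]
783
911
rail [0.6377 0.1378 0.0622 0.1301] 0.5465103884352064
lid [ 0.488  -0.229   0.1369]
lid [ 0.5724 -0.1585  0.0355]
lid [ 0.5056 -0.244   0.0383]
lid [ 0.5708 -0.3306  0.0362]
```

step_arm(series=[[[0,0,-0.6],[0,0,0.96],0],[[0,0,-0.6],[0,0,0.96],0],[[0,0,-0.6],[0,0,0.96],0],[[0,0,-0.6],[0,0,0.96],0],[[0,0,-0.6],[0,0,0.96],0]])

```text
time_s: 1.5
position: [0.2731, 0.5898, 0.2522]
ee_rot: [0.415, 0.91, 0.0, -0.0]
contact_force: [-0.3, 0.0, 0.8]
width: 0.0856
finger_force: 0.0
```

step_arm(series=[[[0,0,0],[0,0,0.96],0],[[0,0,0],[0,0,0.96],0],[[0,0,0],[0,0,0.96],0],[[0,0,0],[0,0,0.96],0],[[0,0,0],[0,0,0.96],0]])

```text
time_s: 2.0
position: [0.2731, 0.5898, 0.2517]
ee_rot: [0.595, 0.804, -0.0, -0.0]
contact_force: [-0.6, -0.5, 0.7]
width: 0.0853
finger_force: 0.0
```

step_arm(series=[[[0,0,0],[0,0,0.96],0],[[0,0,0],[0,0,0.96],0],[[-1,0.55,0],[0,0,0],0],[[-1,0.55,0],[0,0,0],0],[[-1,0.55,0],[0,0,0],0]])

```text
time_s: 2.5
position: [0.3139, 0.5341, 0.2516]
ee_rot: [0.659, 0.752, -0.0, 0.0]
contact_force: [0.8, 0.1, -0.8]
width: 0.0852
finger_force: 0.0
```

step_arm(series=[[[-1,0.55,0],[0,0,0],0],[[-1,0.55,0],[0,0,0],0],[[-1,0.55,0],[0,0,0],0],[[-1,0.55,0],[0,0,0],0],[[-1,0.55,0],[0,0,0],0]])

```text
time_s: 3.0
position: [0.3819, 0.442, 0.2518]
ee_rot: [0.659, 0.752, 0.0, -0.0]
contact_force: [0.1, 0.7, -0.4]
width: 0.0855
finger_force: 0.0
```

step_arm(series=[[[-1,0.55,0],[0,0,0],0],[[-1,0.55,0],[0,0,0],0],[[-1,0.55,0],[0,0,0],0],[[-1,0.55,0],[0,0,0],0],[[-1,0.55,0],[0,0,0],0]])

```text
time_s: 3.5
position: [0.4495, 0.3501, 0.2518]
ee_rot: [0.659, 0.752, 0.0, 0.0]
contact_force: [-0.4, -0.3, 0.1]
width: 0.0851
finger_force: 0.0
```

step_arm(series=[[[-1,0.55,0],[0,0,0],0],[[-1,0.55,0],[0,0,0],0],[[-1,0.55,0],[0,0,0],0],[[-1,0.55,0],[0,0,0],0],[[-1,0.55,0],[0,0,0],0]])

```text
time_s: 4.0
position: [0.5172, 0.2582, 0.2518]
ee_rot: [0.659, 0.752, 0.0, 0.0]
contact_force: [0.6, 0.2, 0.1]
width: 0.0853
finger_force: 0.0
```

step_arm(series=[[[-1,0.55,0],[0,0,0],0],[[-1,0.55,0],[0,0,0],0],[[-1,0.55,0],[0,0,0],0],[[-1,0.55,0],[0,0,0],0],[[0,0,0],[0,0,0],0]])

```text
time_s: 4.5
position: [0.5729, 0.1812, 0.2517]
ee_rot: [0.661, 0.75, -0.0, 0.001]
contact_force: [-0.3, 0.2, 0.2]
width: 0.0855
finger_force: 0.0
```

```bash
python3 - <<'E'
from h import *
c=Cam("wrist");cv2.imwrite("pics/w1.png",c.im[:,:,::-1])
p,r,s=tool();print(np.round(p,4),np.round(r,3).tolist(),np.round(s["joint_pos"],2),s["time_s"])
print(np.round(c.o,3),np.round(c.R,3).tolist(),np.round(c.K,1).tolist())
E
```

```text
[0.5717 0.1835 0.2516] [[-0.128, 0.992, 0.0], [0.992, 0.128, -0.001], [-0.001, 0.0, -1.0]] [-0.34  0.33 -0.02  1.62  0.01  1.19 -0.23] 4.55
[0.564 0.26  0.433] [[0.992, -0.12, -0.041], [0.127, 0.943, 0.307], [0.001, -0.31, 0.951]] [[322.3, 0.0, 322.3], [0.0, 322.3, 196.3], [0.0, 0.0, 1.0]]
```

View pics/w1.png

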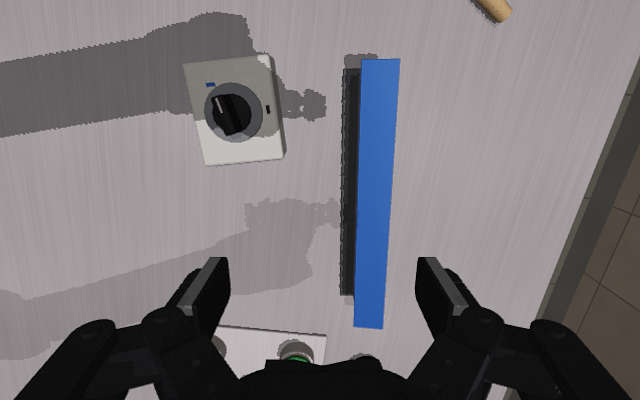

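The wrist view shows the whole blue rail, with corners near (361,59), (400,59), (382,329) and (354,327). The thermostat is at (235,110), its bar pointing up-left. I'll fit the rail using this view as well.

```bash
cat > fit2.py <<'E'
from h import *
w=Cam("wrist");m=w.mask((100,120,40),(130,255,255))
n,l,st,ce=cv2.connectedComponentsWithStats(m);i=1+np.argmax(st[1:,4]);m=(l==i).astype(np.uint8)*255
q=cv2.approxPolyDP(cv2.findContours(m,0,1)[0][0],8,True)[:,0];print(q.tolist(),st[i])
top=Cam("top");scn=Cam("scene")
def cost(p,cs,ms,z=None):
    T=np.array([p[0],p[1],p[2] if len(p)>3 else .072]);P=boxpts(T,railR(p[-1]),.04,.34,-.012,0)
    return sum(np.abs(hull(c,P)-k/255.).sum()/(k>0).sum() for c,k in zip(cs,ms))
def mk(c):
    k=c.mask((100,120,60),(130,255,255));u=c.proj([0.64,.13,.07])[0];z=np.zeros_like(k);cv2.circle(z,tuple(int(v) for v in u),75,255,-1);return k&z
def go(cs,ms,x0,d):
    x0=np.array(x0);r=minimize(cost,x0,args=(cs,ms),method="Nelder-Mead",options=dict(initial_simplex=np.vstack([x0,x0+np.diag(d)]),maxiter=400,xatol=1e-5));return np.round(r.x,4),round(r.fun,3)
print('wrist z fixed',go([w],[m],[.638,.135,.12],[.01,.02,.05]))
print('wrist z free',go([w],[m],[.638,.135,.07,.12],[.01,.02,.01,.05]))
for c in(top,scn):
    print('w+',c.n,go([w,c],[m,mk(c)],[.638,.135,.07,.12],[.01,.02,.01,.05]))
    print(c.n,go([c],[mk(c)],[.638,.135,.12],[.01,.02,.05]))
for c in(w,scn,top):
    for Q in("rail_top","thermostat","dial_grip"): print(c.n,Q,[(np.round(d["point"],3).tolist(),round(d["confidence"],2)) for d in bot.pinpoint(c.n,Q)][:2])
E
python3 fit2.py
```

```text
[[363, 62], [354, 328], [382, 330], [400, 62]] [ 354   62   47  269 9139]
wrist z fixed (array([0.6413, 0.1306, 0.1324]), np.float64(0.061))
wrist z free (array([0.6426, 0.1311, 0.0636, 0.1315]), np.float64(0.037))
w+ top (array([0.6432, 0.1309, 0.0602, 0.1312]), np.float64(0.779))
top (array([0.6408, 0.1151, 0.1542]), np.float64(0.765))
w+ scene (array([0.6415, 0.1318, 0.068 , 0.1294]), np.float64(0.264))
scene (array([0.64  , 0.1341, 0.1408]), np.float64(0.207))
wrist rail_top [([0.644, 0.13, 0.07], 0.75)]
wrist thermostat [([0.466, 0.224, -0.003], 0.94)]
wrist dial_grip [([0.462, 0.221, 0.082], 0.73)]
scene rail_top [([0.638, 0.13, 0.072], 0.98)]
scene thermostat [([0.46, 0.219, -0.002], 0.82)]
scene dial_grip [([0.462, 0.219, 0.081], 0.45)]
top rail_top [([0.645, 0.125, 0.071], 0.86)]
top thermostat []
top dial_grip []
```

step_arm(series=[[[-1,-0.27,0],[0,0,0],0],[[-1,-0.27,0],[0,0,0],0],[[-1,-0.27,0],[0,0,0],0],[[-1,-0.27,0],[0,0,0],0],[[-1,-0.27,0],[0,0,0],0]])

```text
time_s: 5.65
position: [0.5571, 0.0819, 0.2517]
ee_rot: [0.659, 0.752, 0.0, 0.0]
contact_force: [0.1, -0.7, -0.3]
width: 0.0856
finger_force: 0.0
```

step_arm(series=[[[-1,-0.27,0],[0,0,0],0],[[-1,-0.27,0],[0,0,0],0],[[-1,-0.27,0],[0,0,0],0],[[-1,-0.27,0],[0,0,0],0],[[-1,-0.27,0],[0,0,0],0]])

```text
time_s: 6.15
position: [0.5435, -0.0208, 0.2518]
ee_rot: [0.659, 0.752, 0.0, 0.0]
contact_force: [-0.3, 0.3, -0.7]
width: 0.0853
finger_force: 0.0
```

step_arm(series=[[[-1,-0.27,0],[0,0,0],0],[[-1,-0.27,0],[0,0,0],0],[[-1,-0.27,0],[0,0,0],0],[[-1,-0.27,0],[0,0,0],0],[[-1,-0.27,0],[0,0,0],0]])

```text
time_s: 6.65
position: [0.5298, -0.1235, 0.2518]
ee_rot: [0.659, 0.752, 0.0, 0.0]
contact_force: [-0.1, 1.4, -0.3]
width: 0.0854
finger_force: 0.0
```

step_arm(series=[[[-1,-0.27,0],[0,0,0],0],[[-1,-0.27,0],[0,0,0],0],[[-1,-0.27,0],[0,0,0],0],[[0,0,0],[0,0,0],0],[[0,0,0],[0,0,0],0]])

```text
time_s: 7.15
position: [0.5217, -0.1842, 0.2517]
ee_rot: [0.659, 0.752, 0.0, -0.0]
contact_force: [-0.1, 1.3, 0.1]
width: 0.0856
finger_force: 0.0
```

```bash
cat > save.py <<'E'
from h import *
import sys,pickle
n=sys.argv[1];w=Cam("wrist");cv2.imwrite(f"pics/{n}.png",w.im[:,:,::-1])
p,r,s=tool();print(np.round(p,4),np.round(s["joint_pos"],2),s["time_s"])
pickle.dump((w.o,w.R,w.K,w.im),open(n+".pkl","wb"))
print([(int(a),np.round(q,1).tolist(),np.round(w.atz(q,.037),3).tolist()) for a,q in blobs(w.mask((40,70,20),(90,255,255)),80)])
print([(np.round(d["point"],3).tolist(),round(d["confidence"],2)) for d in bot.pinpoint("wrist","pot_a")])
E
python3 save.py w2
```

```text
[ 0.522  -0.1833  0.2517] [ 0.13  0.24  0.19  1.74 -0.05  1.16  0.47] 7.2
[(1517, [249.0, 131.5], [0.43, -0.162, 0.037]), (1472, [366.7, 143.6], [0.574, -0.158, 0.037]), (1259, [304.9, 200.0], [0.508, -0.24, 0.037]), (1042, [343.3, 264.9], [0.571, -0.328, 0.037])]
[([0.69, -0.179, -0.001], 0.89), ([0.572, -0.159, 0.009], 0.87), ([0.708, -0.371, 0.001], 0.73), ([0.592, -0.445, 0.002], 0.69), ([0.429, -0.165, 0.004], 0.67), ([0.568, -0.33, 0.004], 0.61)]
```

step_arm(series=[[[-1,-0.27,0],[0,0,0],0],[[-1,-0.27,0],[0,0,0],0],[[-1,-0.27,0],[0,0,0],0],[[-1,-0.27,0],[0,0,0],0],[[-1,0,0],[0,0,0],0]])

```text
time_s: 7.75
position: [0.5136, -0.2857, 0.2518]
ee_rot: [0.658, 0.753, 0.0, -0.0]
contact_force: [-0.5, -0.9, 0.5]
width: 0.0852
finger_force: 0.0
```

step_arm(series=[[[0,0,0],[0,0,0],0],[[0,0,0],[0,0,0],0]])

```text
time_s: 7.95
position: [0.5139, -0.2849, 0.2514]
ee_rot: [0.659, 0.752, 0.0, -0.0]
contact_force: [0.0, -0.2, -0.0]
width: 0.0857
finger_force: 0.0
```

```bash
python3 save.py w3
```

```text
[ 0.5141 -0.2843  0.2515] [ 0.27  0.31  0.24  1.66 -0.08  1.18  0.66] 8.0
[(1936, [261.6, 42.2], [0.43, -0.163, 0.037]), (1884, [389.1, 56.5], [0.574, -0.158, 0.037]), (1543, [321.1, 122.7], [0.508, -0.241, 0.037]), (1264, [360.8, 197.9], [0.571, -0.329, 0.037])]
[([0.429, -0.164, 0.004], 0.98), ([0.691, -0.181, 0.002], 0.96), ([0.569, -0.332, 0.002], 0.88), ([0.59, -0.446, 0.002], 0.82), ([0.509, -0.24, 0.009], 0.81), ([0.571, -0.16, 0.007], 0.73), ([0.708, -0.372, -0.0], 0.63)]
```

View pics/w3.png

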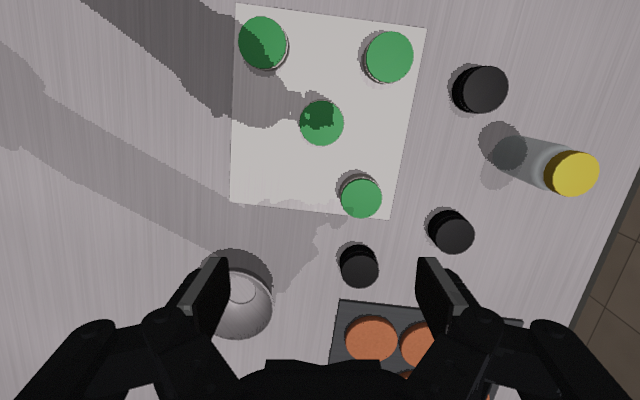

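Green lids on the tray are at (262,42), (389,56), (321,122) and (361,198), and they are the sample pots. The black cylinders at (479,90), (450,231) and (358,265) are look-alikes. I'll confirm this in one crop and triangulate the lid heights.

```bash
cat > tri2.py <<'E'
from h import *
import pickle
V=[]
for n in("w2","w3"):
    c=Cam.__new__(Cam);c.o,c.R,c.K,c.im=pickle.load(open(n+".pkl","rb"));c.hsv=cv2.cvtColor(c.im,cv2.COLOR_RGB2HSV)
    m=c.mask((40,70,20),(90,255,255));L=[]
    for k in cv2.findContours(m,0,1)[0]:
        if cv2.contourArea(k)>80: L.append(np.array(cv2.fitEllipse(cv2.convexHull(k))[0]))
    V.append((c,L))
im=V[1][0].im[0:290,220:540];cv2.imwrite("pics/crop3.png",cv2.resize(im,None,fx=2,fy=2,interpolation=3)[:,:,::-1])
for u in V[0][1]:
    g=V[0][0].atz(u,.037);v=min(V[1][1],key=lambda q:np.linalg.norm(V[1][0].atz(q,.037)-g))
    print(np.round(tri([V[0][0],V[1][0]],[u,v]),4))
E
python3 tri2.py
```

```text
[ 0.5718 -0.3297  0.0333]
[ 0.5076 -0.2413  0.0345]
[ 0.5743 -0.158   0.0366]
[ 0.4299 -0.1624  0.0359]
```

View pics/crop3.png

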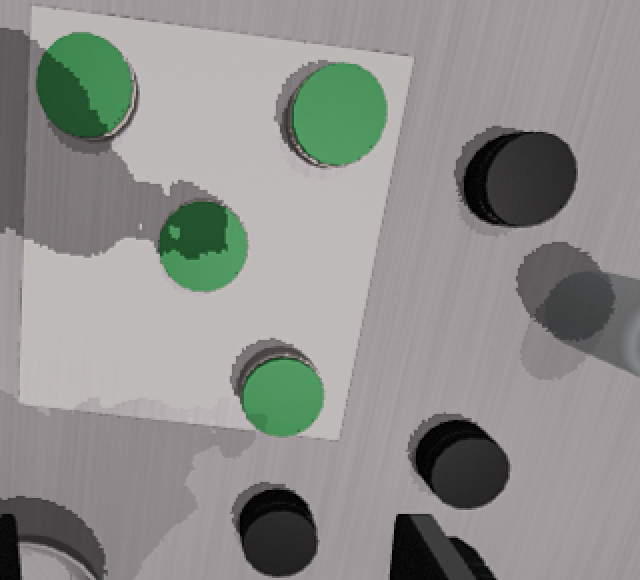

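Crop confirmed: four green-lidded white pots on the tray, and the black ones are off it. I'll start with the nearest pot, at (0.572,-0.330): close the fingers, move over it and press.

step_arm(series=[[[-0.87,0.85,0],[0,0,0],1],[[-0.87,0.85,0],[0,0,0],1],[[-0.86,0.86,0],[0,0,0],1],[[0,0,1],[0,0,0],1],[[0,0,1],[0,0,0],1]])

```text
time_s: 8.55
position: [0.5726, -0.3299, 0.2115]
ee_rot: [0.658, 0.753, 0.0, 0.001]
contact_force: [-0.7, -0.8, -0.7]
width: 0.0122
finger_force: 0.0
```

step_arm(series=[[[0,0,1],[0,0,0],1],[[0,0,1],[0,0,0],1],[[0,0,1],[0,0,0],1],[[0,0,1],[0,0,0],1],[[0,0,1],[0,0,0],1]])

```text
time_s: 9.05
position: [0.5718, -0.329, 0.111]
ee_rot: [0.658, 0.753, 0.001, -0.0]
contact_force: [0.4, 0.2, 0.4]
width: 0.0002
finger_force: 0.0
```

step_arm(series=[[[0,0,1],[0,0,0],1],[[0,0,0.5],[0,0,0],1],[[0,0,0.5],[0,0,0],1],[[0,0,0.2],[0,0,0],1],[[0,0,0],[0,0,0],1]])

```text
time_s: 9.55
position: [0.5712, -0.3307, 0.0676]
ee_rot: [0.659, 0.752, 0.0, -0.0]
contact_force: [0.1, 1.0, 0.0]
width: -0.0001
finger_force: 0.0
```

step_arm(series=[[[0,0,1],[0,0,0],1],[[0,0,0.2],[0,0,0],1],[[0,0,0.2],[0,0,0],1],[[0,0,0],[0,0,0],1]])

```text
time_s: 9.95
position: [0.5711, -0.3311, 0.0398]
ee_rot: [0.659, 0.752, 0.0, -0.0]
contact_force: [-0.1, 0.4, 0.8]
width: 0.0001
finger_force: 0.0
```

step_arm(series=[[[0,0,0.2],[0,0,0],1],[[0,0,0],[0,0,0],1]])

```text
time_s: 10.15
position: [0.5711, -0.3311, 0.0358]
ee_rot: [0.659, 0.752, 0.0, 0.0]
contact_force: [0.5, -0.5, 0.5]
width: 0.0001
finger_force: 0.0
```

step_arm(series=[[[0,0,0.1],[0,0,0],1],[[0,0,0],[0,0,0],1]])

```text
time_s: 10.35
position: [0.5711, -0.331, 0.0336]
ee_rot: [0.659, 0.752, 0.0, -0.0]
contact_force: [0.6, -0.4, -0.9]
width: -0.0003
finger_force: 0.0
```

step_arm(series=[[[0,0,0.1],[0,0,0],1],[[0,0,0],[0,0,0],1]])

```text
time_s: 10.55
position: [0.5709, -0.3309, 0.0314]
ee_rot: [0.659, 0.752, -0.0, -0.0]
contact_force: [-0.1, -0.0, 0.2]
width: 0.0002
finger_force: 0.0
```

step_arm(series=[[[0,0,0.05],[0,0,0],1],[[0,0,0],[0,0,0],1]])

```text
time_s: 10.75
position: [0.571, -0.331, 0.0305]
ee_rot: [0.659, 0.752, -0.0, -0.0]
contact_force: [0.6, 0.6, -0.4]
width: -0.0002
finger_force: 0.0
```

```bash
python3 - <<'E'
from h import *
a=bot.camera("wrist")[180:400,200:460];b=bot.camera("scene")[220:320,220:338]
a=cv2.resize(a,(440,372));b=cv2.resize(b,(440,372),interpolation=3)
cv2.imwrite("pics/c4.png",np.hstack([a[:, :400],b[:,:400]])[:,:,::-1])
E
```

```text
(no output)
```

View pics/c4.png

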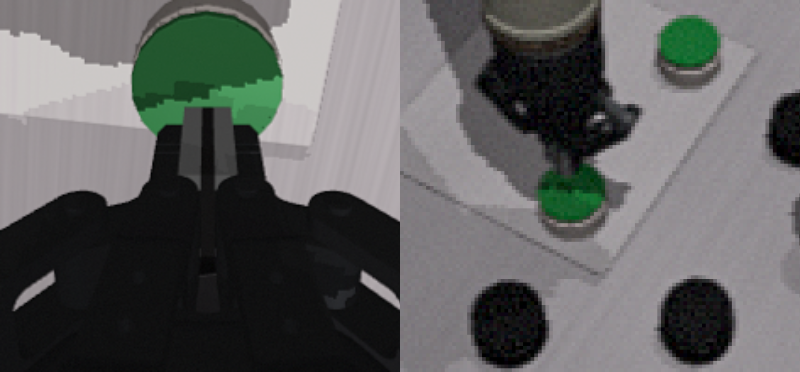

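The fingers stand on the lid's middle, with no force yet, so I'll carry on down in small steps.

step_arm(series=[[[0,0,0.1],[0,0,0],1],[[0,0,0],[0,0,0],1]])

```text
time_s: 11.05
position: [0.5709, -0.3309, 0.0284]
ee_rot: [0.659, 0.752, -0.0, -0.0]
contact_force: [0.1, -0.0, 0.5]
width: 0.0
finger_force: 0.0
```

step_arm(series=[[[0,0,0.1],[0,0,0],1],[[0,0,0],[0,0,0],1]])

```text
time_s: 11.25
position: [0.5709, -0.3309, 0.0263]
ee_rot: [0.659, 0.752, -0.0, -0.0]
contact_force: [0.0, -0.1, -0.1]
width: -0.0002
finger_force: 0.0
```

step_arm(series=[[[0,0,0.05],[0,0,0],1],[[0,0,0],[0,0,0],1]])

```text
time_s: 11.45
position: [0.571, -0.3309, 0.0255]
ee_rot: [0.659, 0.752, -0.0, -0.0]
contact_force: [0.9, -0.6, -0.5]
width: 0.0002
finger_force: 0.0
```

```bash
python3 - <<'E'
from h import *
w=Cam("wrist");p,r,s=tool();print(p,'proj tcp',w.proj(p),'10mm back',w.proj(p-r[:,2]*.01),s["contact_force"],s["moment"])
sc=Cam("scene");print(sc.proj(p),sc.proj([[.5715,-.3295,.04],[.5715,-.3295,.034]]))
a=w.im[180:400,200:460];b=sc.im[230:300,230:300]
cv2.imwrite("pics/c5.png",np.hstack([cv2.resize(a,(440,372))[:,:400],cv2.resize(b,(372,372),interpolation=3)])[:,:,::-1])
print(blobs(w.mask((40,70,20),(90,255,255)),80))
E
```

```text
[ 0.57100503 -0.33100711  0.02558068] proj tcp [[320.70750973 228.44693417]] 10mm back [[320.63716013 235.37637478]] [-0.51471595 -0.18213433  0.20175747] [0.0015688  0.02143591 0.00419843]
[[266.04813377 273.20873221]] [[266.06175678 270.19453558]
 [266.23737562 271.3244296 ]]
[(np.int32(10141), array([214.9281136 ,  53.43762943])), (np.int32(4804), array([321.78018318, 224.44317236]))]
```

View pics/c5.png

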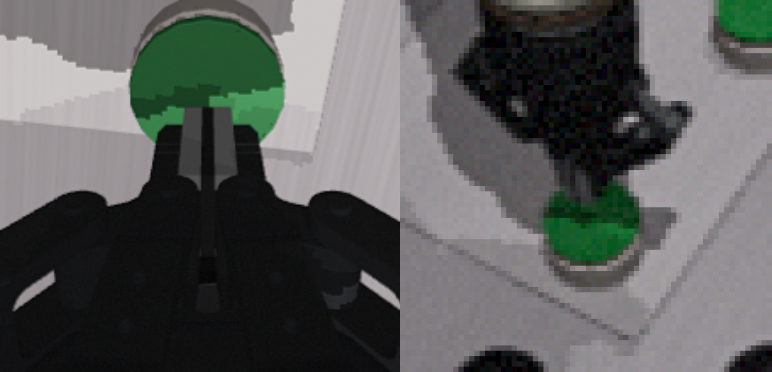

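```bash
python3 - <<'E'
from h import *
w=Cam("wrist");p,r,s=tool()
for a in(0,.011):
  for b in(0,.01,.02,.03,.04): print(a,b,w.proj(p+r@[a,0,-b])[0].round(1))
print('lid c',w.proj([[.5715,-.3295,.034],[.5715,-.3295,.04]]).round(1), w.proj([.5715,-.3295,.034]+np.array([[-.0035,.0268,0],[.0035,-.0268,0]])).round(1))
m=w.mask((40,70,20),(90,255,255));y=np.where(m[:,322])[0];print(y.min(),y.max()); x=np.where(m[215])[0];print(x[x>250].min(),x.max())
E
```

```text
0 0 [320.7 228.4]
0 0.01 [320.7 235.4]
0 0.02 [320.6 243. ]
0 0.03 [320.5 251.6]
0 0.04 [320.4 261.1]
0.011 0 [320.7 211.6]
0.011 0.01 [320.6 217.7]
0.011 0.02 [320.6 224.6]
0.011 0.03 [320.5 232.2]
0.011 0.04 [320.4 240.8]
lid c [[321.7 231.8]
 [321.7 236.2]] [[321.8 187.5]
 [321.6 272.4]]
189 243
281 363
```

The pictures put the real fingertips roughly 20–40 mm behind the nominal TCP, so they are still above the lid. I'll keep going down in small steps until the force shows.

step_arm(series=[[[0,0,0.1],[0,0,0],1],[[0,0,0.1],[0,0,0],1],[[0,0,0],[0,0,0],1]])

```text
time_s: 11.9
position: [0.5708, -0.3308, 0.0212]
ee_rot: [0.659, 0.752, -0.0, -0.0]
contact_force: [-0.4, -0.5, 0.0]
width: -0.0001
finger_force: 0.0
```

step_arm(series=[[[0,0,0.1],[0,0,0],1],[[0,0,0],[0,0,0],1]])

```text
time_s: 12.1
position: [0.5709, -0.3309, 0.0193]
ee_rot: [0.659, 0.752, -0.0, -0.0]
contact_force: [-0.7, -0.2, -0.4]
width: 0.0001
finger_force: 0.0
```

step_arm(series=[[[0,0,0.1],[0,0,0],1],[[0,0,0],[0,0,0],1]])

```text
time_s: 12.3
position: [0.5709, -0.3309, 0.0174]
ee_rot: [0.659, 0.752, -0.0, -0.0]
contact_force: [-0.2, -1.0, -0.5]
width: 0.0
finger_force: 0.0
```

step_arm(series=[[[0,0,0.1],[0,0,0],1],[[0,0,0],[0,0,0],1]])

```text
time_s: 12.5
position: [0.5709, -0.3309, 0.0154]
ee_rot: [0.659, 0.752, -0.0, -0.0]
contact_force: [0.6, -0.1, -0.2]
width: 0.0002
finger_force: 0.0
```

step_arm(series=[[[0,0,0.1],[0,0,0],1],[[0,0,0],[0,0,0],1]])

```text
time_s: 12.7
position: [0.5709, -0.3309, 0.0134]
ee_rot: [0.659, 0.752, -0.0, -0.0]
contact_force: [0.3, -0.1, -0.4]
width: 0.0001
finger_force: 0.0
```

step_arm(series=[[[0,0,0.1],[0,0,0],1],[[0,0,0],[0,0,0],1]])

```text
time_s: 12.9
position: [0.5709, -0.3309, 0.0114]
ee_rot: [0.659, 0.752, -0.0, -0.0]
contact_force: [0.3, 0.0, 0.2]
width: -0.0002
finger_force: 0.0
```

```bash
python3 - <<'E'
from h import *
w=Cam("wrist");p,r,s=tool();print(p,s["contact_force"],s["tau"])
m=w.mask((40,70,20),(90,255,255));y=np.where(m[:,322])[0];print(y.min(),y.max())
print(w.proj([.5715,-.3295,.034]+np.array([[-.0035,.0268,0],[-.0035,.0268,.006]])).round(1))
a=w.im[150:350,200:440];cv2.imwrite("pics/c6.png",cv2.resize(a,(720,600),interpolation=3)[:,:,::-1])
E
```

```text
[ 0.57094909 -0.33095434  0.01146409] [0.4668944  0.17618303 0.10916541] [ 4.33398440e-03 -6.30283785e+01  4.66535032e+00 -2.25558150e+01
  8.49538803e-03 -1.22830033e-02  1.90253333e-03]
197 243
[[322.1 195.5]
 [322.1 199.2]]
```

View pics/c6.png

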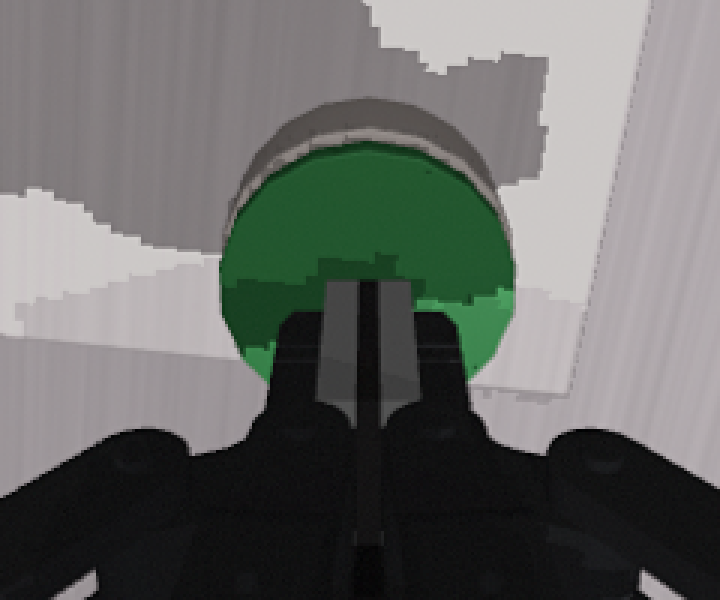

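The lid is still untouched and the tip edge is at row 243, so I'll continue in 2 mm steps.

step_arm(series=[[[0,0,0.1],[0,0,0],1],[[0,0,0],[0,0,0],1]])

```text
time_s: 13.15
position: [0.5709, -0.3309, 0.0094]
ee_rot: [0.659, 0.752, -0.0, -0.0]
contact_force: [1.0, -0.3, 0.1]
width: -0.0004
finger_force: 0.0
```

step_arm(series=[[[0,0,0.1],[0,0,0],1],[[0,0,0],[0,0,0],1]])

```text
time_s: 13.35
position: [0.5709, -0.3309, 0.0074]
ee_rot: [0.659, 0.752, -0.0, -0.0]
contact_force: [-0.4, 0.2, -0.2]
width: 0.0001
finger_force: 0.0
```

step_arm(series=[[[0,0,0.1],[0,0,0],1],[[0,0,0],[0,0,0],1]])

```text
time_s: 13.55
position: [0.5709, -0.3309, 0.0054]
ee_rot: [0.659, 0.752, -0.0, -0.0]
contact_force: [0.5, 0.4, 0.4]
width: -0.0
finger_force: 0.0
```

step_arm(series=[[[0,0,0.1],[0,0,0],1],[[0,0,0],[0,0,0],1]])

```text
time_s: 13.75
position: [0.5709, -0.3309, 0.0034]
ee_rot: [0.659, 0.752, -0.0, -0.0]
contact_force: [-0.2, 0.8, -0.3]
width: 0.0001
finger_force: 0.0
```

step_arm(series=[[[0,0,0.1],[0,0,0],1],[[0,0,0],[0,0,0],1]])

```text
time_s: 13.95
position: [0.5709, -0.3309, 0.0014]
ee_rot: [0.659, 0.752, -0.0, -0.0]
contact_force: [-0.1, 0.2, 0.8]
width: -0.0001
finger_force: 0.0
```

step_arm(series=[[[0,0,0.1],[0,0,0],1],[[0,0,0],[0,0,0],1]])

```text
time_s: 14.15
position: [0.5709, -0.3309, -0.0006]
ee_rot: [0.659, 0.752, -0.0, -0.0]
contact_force: [-0.2, -0.5, -0.1]
width: 0.0002
finger_force: 0.0
```

step_arm(series=[[[0,0,0.1],[0,0,0],1],[[0,0,0],[0,0,0],1]])

```text
time_s: 14.35
position: [0.5712, -0.3311, -0.0024]
ee_rot: [0.659, 0.752, 0.0, 0.0]
contact_force: [0.7, -0.1, -0.6]
width: 0.0
finger_force: 0.0
```

```bash
python3 - <<'E'
from h import *
w=Cam("wrist");p,r,s=tool();print(p,s["contact_force"])
sc=Cam("scene");print(sc.proj(p))
m=w.mask((40,70,20),(90,255,255));y=np.where(m[:,322])[0];print(y.min(),y.max())
print(w.proj([.5715,-.3295,.034]+np.array([[-.0035,.0268,0],[-.0035,.0268,.006]])).round(1))
a=w.im[150:350,200:440];b=sc.im[230:300,230:300]
cv2.imwrite("pics/c7.png",np.hstack([cv2.resize(a,(420,350),interpolation=3),cv2.resize(b,(350,350),interpolation=3)])[:,:,::-1])
E
```

```text
[ 0.57114176 -0.33105567 -0.00233751] [-0.10585777  0.1565634   0.14134951]
[[266.87568953 278.3231542 ]]
205 243
[[321.6 203.9]
 [321.6 208.2]]
```

View pics/c7.png

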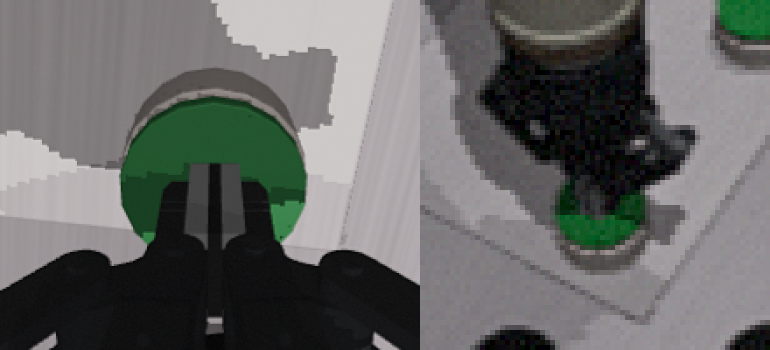

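The scene view shows the tips just reaching the lid, so 1 mm steps now.

step_arm(series=[[[0,0,0.1],[0,0,0],1],[[0,0,0],[0,0,0],1]])

```text
time_s: 14.65
position: [0.5711, -0.3311, -0.0041]
ee_rot: [0.659, 0.752, 0.0, 0.0]
contact_force: [-1.5, 0.7, 3.1]
width: 0.0
finger_force: 1.7
```

step_arm(series=[[[0,0,0.05],[0,0,0],1],[[0,0,0],[0,0,0],1]])

```text
time_s: 14.85
position: [0.5711, -0.3311, -0.0052]
ee_rot: [0.659, 0.752, 0.0, 0.0]
contact_force: [-1.6, 0.6, 4.8]
width: -0.0001
finger_force: 2.2
```

step_arm(series=[[[0,0,0.05],[0,0,0],1],[[0,0,0],[0,0,0],1]])

```text
time_s: 15.05
position: [0.5711, -0.3311, -0.0055]
ee_rot: [0.659, 0.752, 0.0, 0.0]
contact_force: [-3.9, 1.8, 9.9]
width: -0.0002
finger_force: 4.6
```

step_arm(series=[[[0,0,0.05],[0,0,0],1],[[0,0,0],[0,0,0],1]])

```text
time_s: 15.25
position: [0.5712, -0.3311, -0.0056]
ee_rot: [0.659, 0.752, 0.0, -0.0]
contact_force: [-5.3, 2.7, 14.9]
width: -0.0003
finger_force: 7.7
```

Lid home: force rose from 5 N to a stiff 15 N with motion stopped. With the lid top at 34 mm, the shut tips are about 39.6 mm behind the reported TCP. Now I'll raise, open and straddle the pot.

step_arm(series=[[[0,0,-0.5],[0,0,0],1],[[0,0,-1],[0,0,0],0.2],[[0,0,-0.5],[0,0,0],0],[[0,0,0],[0,0,0],0],[[0,0,0],[0,0,0],0]])

```text
time_s: 15.75
position: [0.5711, -0.3309, 0.0324]
ee_rot: [0.659, 0.752, 0.0, 0.0]
contact_force: [0.1, 0.6, -1.0]
width: 0.0583
finger_force: 0.0
```

step_arm(series=[[[0,0,0],[0,0,0],0],[[0,0,0],[0,0,0],0],[[0,0,0.7],[0,0,0],0],[[0,0,0.7],[0,0,0],0],[[0,0,0.7],[0,0,0],0]])

```text
time_s: 16.25
position: [0.5703, -0.3306, -0.0114]
ee_rot: [0.659, 0.752, -0.0, -0.001]
contact_force: [-0.2, 1.0, 0.1]
width: 0.0853
finger_force: 0.0
```

step_arm(series=[[[0,0,0.7],[0,0,0],0],[[0,0,0.5],[0,0,0],0],[[0,0,0],[0,0,0],0]])

```text
time_s: 16.55
position: [0.5694, -0.3301, -0.0359]
ee_rot: [0.659, 0.752, -0.0, -0.002]
contact_force: [0.1, -0.2, 0.7]
width: 0.0853
finger_force: 0.0
```

step_arm(series=[[[0,0,0],[0,0,0],1],[[0,0,0],[0,0,0],1],[[0,0,0],[0,0,0],1],[[0,0,0],[0,0,0],1],[[0,0,0],[0,0,0],1]])

```text
time_s: 17.05
position: [0.5722, -0.3317, -0.032]
ee_rot: [0.659, 0.752, 0.0, 0.001]
contact_force: [-1.1, 0.5, 6.2]
width: 0.054
finger_force: 64.0
```

step_arm(series=[[[0,0,-0.3],[0,0,0],1],[[0,0,-0.7],[0,0,0],1],[[0,0,-1],[0,0,0],1],[[0,0,-1],[0,0,0],1],[[0,0,-1],[0,0,0],1]])

```text
time_s: 17.55
position: [0.5708, -0.3309, 0.048]
ee_rot: [0.659, 0.752, -0.0, -0.0]
contact_force: [0.8, 0.4, -1.3]
width: 0.0538
finger_force: 63.4
```

step_arm(series=[[[0,0,-1],[0,0,0],1],[[0,0,-1],[0,0,0],1],[[0,0,-1],[0,0,0],1],[[0,0,-1],[0,0,0],1],[[0,0,0],[0,0,0],1]])

```text
time_s: 18.05
position: [0.5731, -0.3323, 0.1307]
ee_rot: [0.659, 0.752, 0.001, 0.003]
contact_force: [-0.2, 0.3, -0.9]
width: 0.054
finger_force: 63.4
```

```bash
cat > plan.py <<'E'
from h import *
import sys
# usage: plan.py slot_s h  -> shares to hover / place
yaw=.131;O=np.array([.6415,.131,.071]);RR=railR(yaw);ry=RR[:,1];n=RR[:,2]
def sh(t):
    p,r,s=tool();d=r.T@(np.array(t)-p);return np.round(d/.02,2)
if __name__=="__main__":
    p,r,s=tool();print('tcp',p.round(4),'w',round(s["width"],4),'F',np.round(s["contact_force"],1),'q',np.round(s["joint_pos"],2),'t',s["time_s"])
    print('tool y',r[:,1].round(3),'z',r[:,2].round(3))
    for a in sys.argv[1:]:
        k,v=a.split("=");v=[float(x) for x in v.split(",")]
        if k=="slot":   # s,h,clear
            B=O+v[0]*ry;print(a,'place tcp',(B-v[1]*n+v[2]*n).round(4),'shares',sh(B-v[1]*n+v[2]*n))
        else: print(a,sh(v))
    e=R.from_matrix(r.T@np.column_stack([RR[:,1],RR[:,0],-RR[:,2]])).as_rotvec();print('turn to rail, shares of 5deg',np.round(np.degrees(e)/5,2))
E
python3 plan.py slot=0.125,0.042,0.05
```

```text
tcp [ 0.5731 -0.3323  0.1307] w 0.054 F [-0.2  0.3 -0.9] q [ 0.32  0.55  0.23  1.6  -0.14  1.01  0.72] t 18.05
tool y [0.991 0.131 0.005] z [ 0.005 -0.003 -1.   ]
slot=0.125,0.042,0.05 place tcp [0.6241 0.2548 0.0789] shares [28.77  6.37  2.52]
turn to rail, shares of 5deg [-1.55  0.04  0.01]
```

```bash
cat > red.py <<'E'
from h import *
w=Cam("wrist");g=w.mask((40,70,20),(90,255,255));rd=w.mask((0,110,50),(8,255,255))|w.mask((170,110,50),(179,255,255))
p,r,s=tool()
print('green',[(int(a),q.round(1).tolist()) for a,q in blobs(g,80)],'red',[(int(a),q.round(1).tolist()) for a,q in blobs(rd,6)])
h=.038
for hh in(h,h+.022,h+.028,h+.034): 
    rad=.028 if hh<h+.025 else .027
    print('edge row at h',hh,w.proj(p+r@[rad,0,-hh])[0].round(1))
for y in range(150,262,4): print(y,w.im[y,322].tolist(),end=' ')
E
python3 red.py
```

```text
green [(3827, [253.4, 65.4]), (3583, [322.0, 272.3])] red [(7667, [322.2, 288.5]), (15, [329.9, 347.7]), (6, [359.2, 349.5]), (11, [368.3, 354.1]), (14, [460.3, 377.6]), (7, [455.4, 383.0]), (8, [436.0, 387.5])]
edge row at h 0.038 [318.6 203.3]
edge row at h 0.06 [318.2 221. ]
edge row at h 0.066 [318.  229.1]
edge row at h 0.07200000000000001 [317.9 235.6]
150 [136, 130, 132] 154 [157, 153, 153] 158 [207, 204, 202] 162 [207, 204, 202] 166 [207, 204, 202] 170 [207, 203, 202] 174 [207, 203, 202] 178 [207, 204, 202] 182 [207, 203, 202] 186 [207, 204, 202] 190 [207, 203, 202] 194 [207, 203, 202] 198 [207, 203, 202] 202 [207, 202, 202] 206 [79, 74, 71] 210 [89, 85, 83] 214 [90, 85, 82] 218 [90, 86, 83] 222 [110, 104, 102] 226 [12, 48, 21] 230 [29, 69, 37] 234 [34, 88, 47] 238 [35, 90, 48] 242 [47, 49, 25] 246 [130, 28, 27] 250 [130, 31, 29] 254 [130, 29, 27] 258 [130, 30, 28]
```

```bash
python3 - <<'E'
from h import *
a=bot.camera("wrist")[170:400,170:480];b=bot.camera("scene")[190:290,240:340]
cv2.imwrite("pics/c8.png",np.hstack([cv2.resize(a,(485,360)),cv2.resize(b,(315,360),interpolation=3)])[:,:,::-1])
E
```

```text
(no output)
```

View pics/c8.png

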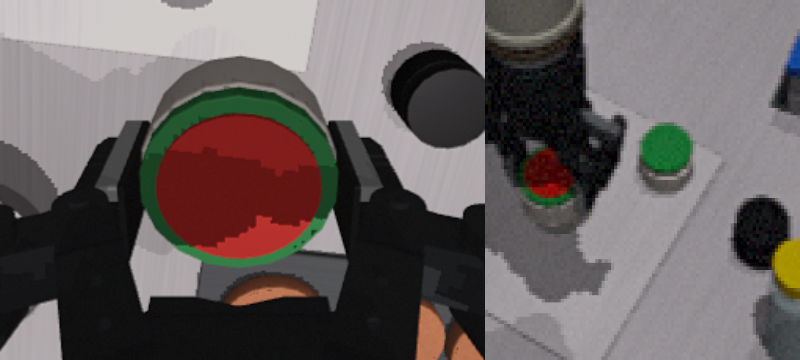

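The lid's red disc is flush inside the green ring, so it is fully home, and the pot hangs level between the pads. Carrying it to the far slot.

step_arm(series=[[[1,0.22,0],[0,0,0],1],[[1,0.22,0],[0,0,0],1],[[1,0.22,0],[0,0,0],1],[[1,0.22,0],[0,0,0],1],[[1,0.22,0],[0,0,0],1]])

```text
time_s: 18.7
position: [0.5784, -0.2277, 0.1248]
ee_rot: [0.659, 0.752, -0.001, -0.001]
contact_force: [0.7, -0.1, -2.3]
width: 0.0538
finger_force: 63.4
```

step_arm(series=[[[1,0.22,0],[0,0,0],1],[[1,0.22,0],[0,0,0],1],[[1,0.22,0],[0,0,0],1],[[1,0.22,0],[0,0,0],1],[[1,0.22,0],[0,0,0],1]])

```text
time_s: 19.2
position: [0.5871, -0.1259, 0.125]
ee_rot: [0.659, 0.752, -0.001, -0.001]
contact_force: [-0.4, 0.0, -2.0]
width: 0.0541
finger_force: 63.4
```

step_arm(series=[[[1,0.22,0],[0,0,0],1],[[1,0.22,0],[0,0,0],1],[[1,0.22,0],[0,0,0],1],[[1,0.22,0],[0,0,0],1],[[1,0.22,0],[0,0,0],1]])

```text
time_s: 19.7
position: [0.5958, -0.0241, 0.125]
ee_rot: [0.659, 0.752, -0.001, -0.001]
contact_force: [-0.5, -0.0, -1.4]
width: 0.0538
finger_force: 65.8
```

step_arm(series=[[[1,0.22,0],[0,0,0],1],[[1,0.22,0],[0,0,0],1],[[1,0.22,0],[0,0,0],1],[[1,0.22,0],[0,0,0],1],[[1,0.22,0],[0,0,0],1]])

```text
time_s: 20.2
position: [0.6044, 0.0777, 0.1249]
ee_rot: [0.659, 0.752, -0.001, -0.001]
contact_force: [0.6, 0.3, -1.4]
width: 0.0539
finger_force: 65.8
```

step_arm(series=[[[1,0.22,0],[0,0,0],1],[[1,0.22,0],[0,0,0],1],[[1,0.22,0],[0,0,0],1],[[1,0.22,0],[0,0,0],1],[[1,0.22,0],[0,0,0],1]])

```text
time_s: 20.7
position: [0.6132, 0.1795, 0.1248]
ee_rot: [0.659, 0.752, -0.001, -0.001]
contact_force: [0.5, -1.5, -1.1]
width: 0.0538
finger_force: 65.8
```

step_arm(series=[[[1,0.22,0],[0,0,0],1],[[1,0.22,0],[0,0,0],1],[[0.8,0.22,0],[-0.5,0,0],1],[[0,0,0],[-0.6,0,0],1],[[0,0,0],[-0.5,0,0],1]])

```text
time_s: 21.2
position: [0.6191, 0.2376, 0.1252]
ee_rot: [0.657, 0.751, 0.052, 0.046]
contact_force: [0.4, -0.5, -1.3]
width: 0.054
finger_force: 66.1
```

step_arm(series=[[[0,0,0],[0,0,0],1],[[0,0,0],[0,0,0],1]])

```text
time_s: 21.4
position: [0.6196, 0.2364, 0.1261]
ee_rot: [0.657, 0.75, 0.052, 0.045]
contact_force: [0.5, -0.4, -1.5]
width: 0.054
finger_force: 66.2
```

```bash
python3 plan.py slot=0.125,0.038,0.03 slot=0.125,0.038,0.00;python3 red.py|head -1
```

```text
tcp [0.6196 0.2364 0.1261] w 0.054 F [ 0.5 -0.4 -1.5] q [-0.52  0.47  0.13  1.73 -0.02  0.81 -0.27] t 21.4
tool y [0.982 0.13  0.137] z [ 0.136  0.018 -0.991]
slot=0.125,0.038,0.03 place tcp [0.6263 0.2551 0.0631] shares [0.89 0.01 3.19]
slot=0.125,0.038,0.00 place tcp [0.6304 0.2556 0.0334] shares [0.89 0.02 4.69]
turn to rail, shares of 5deg [-0.03  0.    0.01]
green [(3577, [321.6, 272.1])] red [(7660, [322.1, 288.6])]
```

step_arm(series=[[[0.45,0,0.8],[0,0,0],1],[[0.44,0,0.8],[0,0,0],1],[[0,0,0.8],[0,0,0],1],[[0,0,0.8],[0,0,0],1],[[0,0,0.8],[0,0,0],1]])

```text
time_s: 21.95
position: [0.6286, 0.2549, 0.0451]
ee_rot: [0.657, 0.75, 0.052, 0.046]
contact_force: [1.3, -0.3, -1.0]
width: 0.0537
finger_force: 66.2
```

step_arm(series=[[[0,0,0.4],[0,0,0],1],[[0,0,0.1],[0,0,0],1],[[0,0,0],[0,0,0],1]])

```text
time_s: 22.25
position: [0.6304, 0.2553, 0.0373]
ee_rot: [0.658, 0.75, 0.052, 0.046]
contact_force: [-0.5, -0.1, -1.5]
width: 0.0538
finger_force: 66.2
```

step_arm(series=[[[0,0,0.1],[0,0,0],1],[[0,0,0],[0,0,0],1]])

```text
time_s: 22.45
position: [0.6311, 0.2559, 0.0364]
ee_rot: [0.657, 0.75, 0.053, 0.046]
contact_force: [-0.4, -0.0, -0.9]
width: 0.0538
finger_force: 66.2
```

```bash
python3 plan.py slot=0.125,0.038,0.00
```

```text
tcp [0.6311 0.2559 0.0364] w 0.0538 F [-0.4 -0.  -0.9] q [-0.53  0.61  0.11  1.74 -0.03  0.66 -0.29] t 22.45
tool y [0.982 0.13  0.14 ] z [ 0.139  0.019 -0.99 ]
slot=0.125,0.038,0.00 place tcp [0.6304 0.2556 0.0334] shares [-0.01 -0.06  0.14]
turn to rail, shares of 5deg [ 0.01 -0.01  0.01]
```

step_arm(series=[[[0,-0.05,0.1],[0,0,0],1],[[0,0,0],[0,0,0],1]])

```text
time_s: 22.65
position: [0.6307, 0.2559, 0.0345]
ee_rot: [0.657, 0.75, 0.053, 0.046]
contact_force: [-1.3, 0.2, 2.4]
width: 0.0541
finger_force: 66.8
```

step_arm(series=[[[0,0,0.06],[0,0,0],1],[[0,0,0],[0,0,0],1]])

```text
time_s: 22.85
position: [0.6307, 0.2559, 0.0345]
ee_rot: [0.657, 0.75, 0.053, 0.046]
contact_force: [-4.6, -0.8, 12.1]
width: 0.054
finger_force: 68.0
```

step_arm(series=[[[0,0,0.06],[0,0,0],1],[[0,0,0],[0,0,0],1]])

```text
time_s: 23.05
position: [0.6307, 0.256, 0.0344]
ee_rot: [0.657, 0.75, 0.053, 0.046]
contact_force: [-9.6, -2.8, 20.1]
width: 0.0539
finger_force: 68.9
```

step_arm(series=[[[0,0,0.06],[0,0,0],1],[[0,0,0],[0,0,0],1]])

```text
time_s: 23.25
position: [0.6307, 0.256, 0.0344]
ee_rot: [0.657, 0.75, 0.053, 0.046]
contact_force: [-13.4, -5.2, 28.5]
width: 0.054
finger_force: 69.8
```

step_arm(series=[[[0,0,-0.15],[0,0,0],1],[[0,0,0],[0,0,0],1],[[0,0,0],[0,0,0],0],[[0,0,0],[0,0,0],0],[[0,0,0],[0,0,0],0]])

```text
time_s: 23.75
position: [0.6297, 0.2555, 0.0323]
ee_rot: [0.657, 0.75, 0.052, 0.046]
contact_force: [0.1, 0.4, 0.1]
width: 0.0855
finger_force: 0.0
```

step_arm(series=[[[0,0,0],[0,0,0],0],[[0,0,-0.5],[0,0,0],0],[[0,0,-1],[0,0,0],0],[[0,0,-1],[0,0,0],0],[[0,0,-1],[0,0,0],0]])

```text
time_s: 24.25
position: [0.6202, 0.2542, 0.1034]
ee_rot: [0.657, 0.75, 0.053, 0.046]
contact_force: [0.3, 0.7, 0.6]
width: 0.0857
finger_force: 0.0
```

step_arm(series=[[[0,0,-1],[0,0,0],0],[[0,0,-1],[0,0,0],0],[[0,0,-0.5],[0.5,0,0],0],[[0,0,0],[0.6,0,0],0],[[0,0,0],[0.5,0,0],0]])

```text
time_s: 24.75
position: [0.614, 0.2537, 0.1537]
ee_rot: [0.659, 0.752, 0.0, -0.0]
contact_force: [0.2, -0.6, -0.2]
width: 0.0858
finger_force: 0.0
```

```bash
python3 - <<'E'
from h import *
w=Cam("wrist");p,r,s=tool()
a=w.im;cv2.imwrite("pics/c9.png",a[:,:,::-1])
from plan import *
print([(int(x),q.round(1).tolist(),w.atz(q,.1).round(3).tolist()) for x,q in blobs(w.mask((40,70,20),(90,255,255)),50)],'expected',(O+.125*ry+.028*n).round(3),w.proj(O+.125*ry+.028*n))
print('next hover',sh([.5078,-.241,.06]), p)
E
```

```text
[(1061, [333.3, 193.7], [0.623, 0.26, 0.1])] expected [0.621 0.254 0.099] [[330.51513773 200.18140449]]
next hover [-23.8   -8.54   4.65] [0.61504019 0.25327766 0.1530027 ]
```

View pics/c9.png

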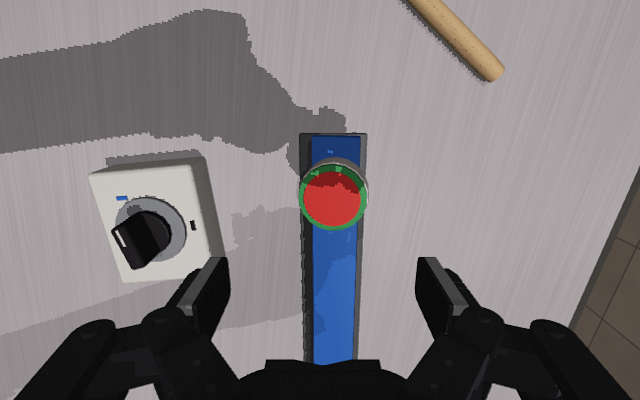

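The pot stands centred on the rail at (333,197), lid home. Next is the pot at (0.508,-0.241).

step_arm(series=[[[-1,-0.36,0],[0,0,0],1],[[-1,-0.36,0],[0,0,0],1],[[-1,-0.36,0],[0,0,0],1],[[-1,-0.36,0],[0,0,0],1],[[-1,-0.36,0],[0,0,0],1]])

```text
time_s: 25.3
position: [0.5904, 0.1481, 0.152]
ee_rot: [0.659, 0.752, 0.0, 0.0]
contact_force: [0.3, 0.0, 0.2]
width: 0.0122
finger_force: 0.0
```

step_arm(series=[[[-1,-0.36,0],[0,0,0],1],[[-1,-0.36,0],[0,0,0],1],[[-1,-0.36,0],[0,0,0],1],[[-1,-0.36,0],[0,0,0],1],[[-1,-0.36,0],[0,0,0],1]])

```text
time_s: 25.8
position: [0.5678, 0.0444, 0.1521]
ee_rot: [0.659, 0.752, 0.0, 0.0]
contact_force: [-0.4, 0.6, -0.5]
width: -0.0002
finger_force: 0.0
```

step_arm(series=[[[-1,-0.36,0],[0,0,0],1],[[-1,-0.36,0],[0,0,0],1],[[-1,-0.36,0],[0,0,0],1],[[-1,-0.36,0],[0,0,0],1],[[-1,-0.36,0],[0,0,0],1]])

```text
time_s: 26.3
position: [0.5451, -0.0594, 0.1521]
ee_rot: [0.659, 0.752, 0.0, 0.0]
contact_force: [0.2, 0.7, -0.6]
width: -0.0
finger_force: 0.0
```

step_arm(series=[[[-1,-0.36,0],[0,0,0],1],[[-1,-0.36,0.5],[0,0,0],1],[[-1,-0.36,0.5],[0,0,0],1],[[-1,-0.36,0.5],[0,0,0],1],[[-1,-0.36,0.5],[0,0,0],1]])

```text
time_s: 26.8
position: [0.5226, -0.1632, 0.1118]
ee_rot: [0.659, 0.752, 0.0, 0.0]
contact_force: [0.4, 1.3, 0.5]
width: 0.0003
finger_force: 0.0
```

step_arm(series=[[[-1,-0.36,1],[0,0,0],1],[[-1,-0.36,1],[0,0,0],1],[[-0.9,-0.3,1],[0,0,0],1],[[-0.9,-0.3,0],[0,0,0],1],[[0,0,0],[0,0,0],1]])

```text
time_s: 27.3
position: [0.505, -0.2445, 0.0515]
ee_rot: [0.661, 0.75, -0.001, 0.0]
contact_force: [1.0, 0.4, 0.4]
width: -0.0001
finger_force: 0.0
```

```bash
cat > at.py <<'E'
from plan import *
w=Cam("wrist");t=[float(v) for v in sys.argv[1].split(",")]
p,r,s=tool();print(p.round(4),s["time_s"],'to target',sh(t))
print([(int(x),q.round(1).tolist(),w.atz(q,.037).round(3).tolist()) for x,q in blobs(w.mask((40,70,20),(90,255,255)),300)])
E
python3 at.py .5078,-.241,.006
```

```text
[ 0.5061 -0.2425  0.0519] 27.35 to target [0.07 0.09 2.3 ]
[(7498, [207.9, 69.9], [0.43, -0.162, 0.037]), (7086, [458.2, 95.9], [0.574, -0.158, 0.037]), (4709, [325.5, 212.6], [0.507, -0.239, 0.037])]
```

step_arm(series=[[[0.07,0.08,0.8],[0,0,0],1],[[0,0,0.8],[0,0,0],1],[[0,0,0.7],[0,0,0],1],[[0,0,0.2],[0,0,0],1],[[0,0,0.1],[0,0,0],1]])

```text
time_s: 27.85
position: [0.5084, -0.2386, -0.0005]
ee_rot: [0.659, 0.752, 0.0, -0.0]
contact_force: [-1.1, -0.2, 0.5]
width: -0.0002
finger_force: 0.0
```

step_arm(series=[[[0,0,0.05],[0,0,0],1],[[0,0,0.05],[0,0,0],1],[[0,0,0.05],[0,0,0],1],[[0,0,0],[0,0,0],1]])

```text
time_s: 28.25
position: [0.5084, -0.2387, -0.0027]
ee_rot: [0.659, 0.752, 0.0, -0.0]
contact_force: [-1.9, 2.2, 4.9]
width: 0.0004
finger_force: 2.4
```

step_arm(series=[[[0,0,0.05],[0,0,0],1],[[0,0,0],[0,0,0],1]])

```text
time_s: 28.45
position: [0.5084, -0.2387, -0.0039]
ee_rot: [0.659, 0.752, 0.0, -0.0]
contact_force: [-2.2, 3.2, 5.6]
width: -0.0002
finger_force: 2.4
```

step_arm(series=[[[0,0,0.05],[0,0,0],1],[[0,0,0],[0,0,0],1]])

```text
time_s: 28.65
position: [0.5085, -0.2387, -0.005]
ee_rot: [0.659, 0.752, 0.0, -0.0]
contact_force: [-2.6, 2.9, 4.9]
width: 0.0001
finger_force: 2.4
```

Contact is at the lid, about 5 N. Pressing home:

step_arm(series=[[[0,0,0.05],[0,0,0],1],[[0,0,0],[0,0,0],1]])

```text
time_s: 28.85
position: [0.5085, -0.2388, -0.0056]
ee_rot: [0.659, 0.752, 0.0, -0.0]
contact_force: [-2.8, 4.7, 10.3]
width: 0.0
finger_force: 5.0
```

step_arm(series=[[[0,0,0.05],[0,0,0],1],[[0,0,0],[0,0,0],1]])

```text
time_s: 29.05
position: [0.5086, -0.2388, -0.0056]
ee_rot: [0.659, 0.752, 0.0, -0.0]
contact_force: [-6.2, 5.6, 18.6]
width: 0.0002
finger_force: 9.2
```

step_arm(series=[[[0,0,0.05],[0,0,0],1],[[0,0,0],[0,0,0],1]])

```text
time_s: 29.25
position: [0.5087, -0.2388, -0.0058]
ee_rot: [0.659, 0.752, 0.001, -0.0]
contact_force: [-8.6, 5.9, 26.8]
width: 0.0002
finger_force: 13.4
```

Home, with the same stop height as before. Straddle, grasp and lift:

step_arm(series=[[[0,0,-0.5],[0,0,0],1],[[-0.05,0,-1],[0,0,0],0.2],[[0,0,-0.5],[0,0,0],0],[[0,0,0],[0,0,0],0],[[0,0,0],[0,0,0],0]])

```text
time_s: 29.75
position: [0.5087, -0.2405, 0.0315]
ee_rot: [0.659, 0.752, 0.0, 0.0]
contact_force: [-0.1, -0.3, 0.6]
width: 0.0584
finger_force: 0.0
```

step_arm(series=[[[0,0,0],[0,0,0],0],[[0,0,0.7],[0,0,0],0],[[0,0,0.7],[0,0,0],0],[[0,0,0.7],[0,0,0],0],[[0,0,0.7],[0,0,0],0]])

```text
time_s: 30.25
position: [0.5076, -0.2398, -0.0264]
ee_rot: [0.659, 0.752, -0.0, -0.001]
contact_force: [-0.4, -0.2, -0.1]
width: 0.0856
finger_force: 0.0
```

step_arm(series=[[[0,0,0.27],[0,0,0],0],[[0,0,0],[0,0,0],0],[[0,0,0],[0,0,0],1],[[0,0,0],[0,0,0],1],[[0,0,0],[0,0,0],1]])

```text
time_s: 30.75
position: [0.5092, -0.2407, -0.0285]
ee_rot: [0.659, 0.752, 0.0, 0.001]
contact_force: [-1.6, -0.7, 3.8]
width: 0.0537
finger_force: 62.6
```

step_arm(series=[[[0,0,0],[0,0,0],1],[[0,0,0],[0,0,0],1]])

```text
time_s: 30.95
position: [0.5092, -0.2407, -0.0285]
ee_rot: [0.659, 0.752, 0.0, 0.001]
contact_force: [-0.8, 0.7, 5.9]
width: 0.0537
finger_force: 62.8
```

step_arm(series=[[[0,0,-0.3],[0,0,0],1],[[0,0,-0.7],[0,0,0],1],[[0,0,-1],[0,0,0],1],[[0,0,-1],[0,0,0],1],[[0,0,-1],[0,0,0],1]])

```text
time_s: 31.45
position: [0.5087, -0.2403, 0.0521]
ee_rot: [0.659, 0.752, 0.0, 0.0]
contact_force: [-0.0, 0.3, -1.3]
width: 0.0539
finger_force: 63.2
```

step_arm(series=[[[0,0,-1],[0,0,0],1],[[0,0,-1],[0,0,0],1],[[0,0,-1],[0,0,0],1],[[0,0,-1],[0,0,0],1],[[0,0,0],[0,0,0],1]])

```text
time_s: 31.95
position: [0.5109, -0.2413, 0.1342]
ee_rot: [0.659, 0.752, 0.001, 0.003]
contact_force: [0.2, -0.1, -1.3]
width: 0.0538
finger_force: 63.2
```

```bash
python3 plan.py slot=0.042,0.038,0.05;python3 red.py|head -1
```

```text
tcp [ 0.5109 -0.2413  0.1342] w 0.0538 F [ 0.2 -0.1 -1.3] q [ 0.18  0.38  0.26  1.85 -0.12  0.92  0.63] t 31.95
tool y [0.991 0.131 0.006] z [ 0.006 -0.002 -1.   ]
slot=0.042,0.038,0.05 place tcp [0.6344 0.1724 0.0829] shares [19.7   8.82  2.56]
turn to rail, shares of 5deg [-1.54  0.03  0.01]
green [(3606, [234.4, 79.1]), (3410, [409.7, 98.1]), (3388, [322.3, 272.2])] red [(7213, [322.2, 288.3])]
```

step_arm(series=[[[0.98,0.44,0],[0,0,0],1],[[0.98,0.44,0],[0,0,0],1],[[0.98,0.44,0],[0,0,0],1],[[0.98,0.44,0],[0,0,0],1],[[0.98,0.44,0],[0,0,0],1]])

```text
time_s: 32.5
position: [0.5384, -0.1362, 0.1292]
ee_rot: [0.659, 0.752, -0.001, -0.001]
contact_force: [-0.1, -1.0, -1.8]
width: 0.0536
finger_force: 63.2
```

step_arm(series=[[[0.98,0.44,0],[0,0,0],1],[[0.98,0.44,0],[0,0,0],1],[[0.98,0.44,0],[0,0,0],1],[[0.98,0.44,0],[0,0,0],1],[[0.98,0.44,0],[0,0,0],1]])

```text
time_s: 33.0
position: [0.5691, -0.0335, 0.1291]
ee_rot: [0.659, 0.752, -0.001, -0.001]
contact_force: [-0.3, -0.2, -2.4]
width: 0.0537
finger_force: 63.2
```

step_arm(series=[[[0.98,0.44,0],[0,0,0],1],[[0.98,0.44,0],[0,0,0],1],[[0.98,0.44,0],[0,0,0],1],[[0.98,0.44,0],[0,0,0],1],[[0.98,0.44,0],[0,0,0],1]])

```text
time_s: 33.5
position: [0.5998, 0.0693, 0.129]
ee_rot: [0.659, 0.752, -0.001, -0.001]
contact_force: [0.4, -0.7, -1.4]
width: 0.0535
finger_force: 63.2
```

step_arm(series=[[[0.98,0.44,0],[0,0,0],1],[[0.98,0.44,0],[0,0,0],1],[[0.98,0.44,0],[-0.5,0,0],1],[[0.98,0.44,0],[-0.6,0,0],1],[[0.98,0.44,0],[-0.5,0,0],1]])

```text
time_s: 34.0
position: [0.6303, 0.172, 0.1299]
ee_rot: [0.657, 0.75, 0.052, 0.046]
contact_force: [-0.5, -0.0, -2.0]
width: 0.0541
finger_force: 63.3
```

step_arm(series=[[[0,0,0],[0,0,0],1],[[0,0,0],[0,0,0],1]])

```text
time_s: 34.2
position: [0.6303, 0.1714, 0.1305]
ee_rot: [0.657, 0.751, 0.051, 0.045]
contact_force: [-0.2, -0.5, -1.7]
width: 0.0536
finger_force: 63.3
```

```bash
python3 plan.py slot=0.042,0.0345,0.00;python3 red.py|head -1
```

```text
tcp [0.6303 0.1714 0.1305] w 0.0536 F [-0.2 -0.5 -1.7] q [-0.44  0.45  0.15  1.76 -0.06  0.8  -0.14] t 34.2
tool y [0.982 0.131 0.137] z [ 0.135  0.017 -0.991]
slot=0.042,0.0345,0.00 place tcp [0.6408 0.1733 0.0368] shares [ 0.03 -0.11  4.71]
turn to rail, shares of 5deg [-0.03  0.    0.02]
green [(1796, [318.3, 80.0]), (3377, [321.7, 272.3])] red [(4173, [318.5, 81.7]), (7227, [322.1, 288.4])]
```

step_arm(series=[[[0,-0.05,0.9],[0,0,0],1],[[0,-0.05,0.9],[0,0,0],1],[[0,-0.05,0.9],[0,0,0],1],[[0,0,0.9],[0,0,0],1],[[0,0,0.7],[0,0,0],1]])

```text
time_s: 34.75
position: [0.6403, 0.1703, 0.0444]
ee_rot: [0.658, 0.75, 0.051, 0.046]
contact_force: [-0.7, -0.6, -0.2]
width: 0.054
finger_force: 63.3
```

step_arm(series=[[[0,0,0.1],[0,0,0],1],[[0,0,0],[0,0,0],1]])

```text
time_s: 34.95
position: [0.6406, 0.1717, 0.0435]
ee_rot: [0.658, 0.75, 0.052, 0.046]
contact_force: [0.1, 0.7, -1.6]
width: 0.0536
finger_force: 63.3
```

step_arm(series=[[[0,0,0.1],[0,0,0],1],[[0,0,0],[0,0,0],1]])

```text
time_s: 35.15
position: [0.6415, 0.1728, 0.0428]
ee_rot: [0.657, 0.75, 0.053, 0.046]
contact_force: [0.3, 0.6, -2.0]
width: 0.0536
finger_force: 63.3
```

step_arm(series=[[[0,0,0.1],[0,0,0],1],[[0,0,0],[0,0,0],1]])

```text
time_s: 35.35
position: [0.6413, 0.1729, 0.0403]
ee_rot: [0.657, 0.75, 0.053, 0.046]
contact_force: [-0.6, -0.1, -1.6]
width: 0.0537
finger_force: 63.3
```

step_arm(series=[[[0,-0.03,0.1],[0,0,0],1],[[0,0,0],[0,0,0],1]])

```text
time_s: 35.55
position: [0.6411, 0.1729, 0.0381]
ee_rot: [0.657, 0.75, 0.053, 0.046]
contact_force: [0.1, 0.1, 0.1]
width: 0.0537
finger_force: 63.4
```

step_arm(series=[[[0,0,0.06],[0,0,0],1],[[0,0,0],[0,0,0],1]])

```text
time_s: 35.75
position: [0.6411, 0.1729, 0.038]
ee_rot: [0.657, 0.75, 0.053, 0.046]
contact_force: [-4.7, -1.1, 8.4]
width: 0.054
finger_force: 64.5
```

step_arm(series=[[[0,0,0.06],[0,0,0],1],[[0,0,0],[0,0,0],1]])

```text
time_s: 35.95
position: [0.6411, 0.1729, 0.038]
ee_rot: [0.657, 0.75, 0.053, 0.046]
contact_force: [-8.2, -2.5, 16.4]
width: 0.0535
finger_force: 65.4
```

step_arm(series=[[[0,0,-0.09],[0,0,0],1],[[0,0,0],[0,0,0],1],[[0,0,0],[0,0,0],0],[[0,0,0],[0,0,0],0],[[0,0,0],[0,0,0],0]])

```text
time_s: 36.45
position: [0.6409, 0.1726, 0.0369]
ee_rot: [0.657, 0.75, 0.052, 0.046]
contact_force: [0.4, 0.3, -0.3]
width: 0.0855
finger_force: 0.0
```

step_arm(series=[[[0,0,0],[0,0,0],0],[[0,0,-0.5],[0,0,0],0],[[0,0,-1],[0,0,0],0],[[0,0,-1],[0,0,0],0],[[0,0,-1],[0,0,0],0]])

```text
time_s: 36.95
position: [0.6313, 0.1714, 0.108]
ee_rot: [0.657, 0.75, 0.053, 0.046]
contact_force: [0.2, 0.8, -0.4]
width: 0.0855
finger_force: 0.0
```

step_arm(series=[[[0,0,-1],[0,0,0],0],[[0,0,-1],[0,0,0],0],[[0,0,-0.5],[0.5,0,0],0],[[0,0,0],[0.6,0,0],0],[[0,0,0],[0.5,0,0],0]])

```text
time_s: 37.45
position: [0.625, 0.1708, 0.1582]
ee_rot: [0.659, 0.752, 0.0, -0.0]
contact_force: [-0.4, 0.3, -0.1]
width: 0.0852
finger_force: 0.0
```

step_arm(series=[[[-1,-0.3,0],[0,0,0],1],[[-1,-0.3,0],[0,0,0],1],[[-1,-0.3,0],[0,0,0],1],[[-1,-0.3,0],[0,0,0],1],[[-1,-0.3,0],[0,0,0],1]])

```text
time_s: 37.95
position: [0.6077, 0.0666, 0.157]
ee_rot: [0.659, 0.752, 0.0, 0.0]
contact_force: [-0.1, -0.7, -0.3]
width: 0.0125
finger_force: 0.0
```

step_arm(series=[[[-1,-0.3,0],[0,0,0],1],[[-1,-0.3,0],[0,0,0],1],[[-1,-0.3,0],[0,0,0],1],[[-1,-0.3,0],[0,0,0],1],[[-1,-0.3,0],[0,0,0],1]])

```text
time_s: 38.45
position: [0.5911, -0.0365, 0.157]
ee_rot: [0.659, 0.752, 0.0, 0.0]
contact_force: [0.3, -0.8, -0.4]
width: 0.0
finger_force: 0.0
```

step_arm(series=[[[-1,-0.3,0],[0,0,0],1],[[-1,-0.3,1],[0,0,0],1],[[-1,-0.3,1],[0,0,0],1],[[-1,-0.3,1],[0,0,0],1],[[-1,-0.3,0],[0,0,0],1]])

```text
time_s: 38.95
position: [0.5721, -0.1389, 0.0939]
ee_rot: [0.659, 0.752, -0.001, -0.002]
contact_force: [-0.5, -0.4, 0.4]
width: -0.0003
finger_force: 0.0
```

step_arm(series=[[[0,0,0],[0,0,0],1],[[0,0,0],[0,0,0],1]])

```text
time_s: 39.15
position: [0.5749, -0.1389, 0.0968]
ee_rot: [0.659, 0.752, 0.0, 0.0]
contact_force: [0.2, 0.8, 0.1]
width: -0.0004
finger_force: 0.0
```

```bash
python3 at.py .574,-.158,.003
```

```text
[ 0.5753 -0.1378  0.0969] 39.2 to target [-0.99 -0.21  4.7 ]
[(3516, [136.5, 202.5], [0.431, -0.162, 0.037]), (3047, [317.0, 218.3], [0.574, -0.157, 0.037])]
```

step_arm(series=[[[-0.5,-0.1,0.9],[0,0,0],1],[[-0.45,-0.1,0.9],[0,0,0],1],[[0,0,0.9],[0,0,0],1],[[0,0,0.9],[0,0,0],1],[[0,0,0.8],[0,0,0],1]])

```text
time_s: 39.7
position: [0.574, -0.1562, 0.0079]
ee_rot: [0.658, 0.753, 0.001, 0.0]
contact_force: [0.3, -0.1, 0.3]
width: 0.0003
finger_force: 0.0
```

step_arm(series=[[[0,0,0.2],[0,0,0],1],[[0,0,0.15],[0,0,0],1],[[0,0,0.05],[0,0,0],1],[[0,0,0],[0,0,0],1]])

```text
time_s: 40.1
position: [0.5738, -0.1581, 0.0008]
ee_rot: [0.659, 0.752, 0.0, 0.0]
contact_force: [-0.2, -0.3, 0.2]
width: 0.0001
finger_force: 0.0
```

step_arm(series=[[[0,0,0.05],[0,0,0],1],[[0,0,0.05],[0,0,0],1],[[0,0,0],[0,0,0],1]])

```text
time_s: 40.4
position: [0.5739, -0.1582, -0.001]
ee_rot: [0.659, 0.752, 0.0, 0.001]
contact_force: [-0.0, 0.3, 5.6]
width: 0.0003
finger_force: 2.4
```

step_arm(series=[[[0,0,0.05],[0,0,0],1],[[0,0,0.05],[0,0,0],1],[[0,0,0],[0,0,0],1]])

```text
time_s: 40.7
position: [0.5739, -0.1583, -0.0033]
ee_rot: [0.659, 0.752, 0.0, 0.001]
contact_force: [-0.7, 0.1, 4.6]
width: -0.0
finger_force: 2.3
```

step_arm(series=[[[0,0,0.05],[0,0,0],1],[[0,0,0.05],[0,0,0],1],[[0,0,0],[0,0,0],1]])

```text
time_s: 41.0
position: [0.5739, -0.1582, -0.0054]
ee_rot: [0.659, 0.752, 0.0, 0.001]
contact_force: [0.7, 0.9, 3.8]
width: 0.0
finger_force: 2.0
```

step_arm(series=[[[0,0,0.05],[0,0,0],1],[[0,0,0.05],[0,0,0],1],[[0,0,0],[0,0,0],1]])

```text
time_s: 41.3
position: [0.574, -0.1583, -0.0056]
ee_rot: [0.659, 0.752, 0.001, 0.0]
contact_force: [-4.7, 1.7, 19.6]
width: -0.0002
finger_force: 9.7
```

step_arm(series=[[[0,0,0.03],[0,0,0],1],[[0,0,0],[0,0,0],1]])

```text
time_s: 41.5
position: [0.574, -0.1582, -0.0057]
ee_rot: [0.659, 0.752, 0.001, 0.001]
contact_force: [-6.2, 2.1, 23.6]
width: 0.0
finger_force: 11.9
```

Home. Straddle, grasp and lift:

step_arm(series=[[[0,0,-0.5],[0,0,0],1],[[0,0,-1],[0,0,0],0.2],[[0,0,-0.5],[0,0,0],0],[[0,0,0],[0,0,0],0],[[0,0,0],[0,0,0],0]])

```text
time_s: 42.0
position: [0.5728, -0.1579, 0.0311]
ee_rot: [0.659, 0.752, -0.0, -0.0]
contact_force: [0.4, -0.4, 0.6]
width: 0.058
finger_force: 0.0
```

step_arm(series=[[[0,0,0],[0,0,0],0],[[0,0,0.7],[0,0,0],0],[[0,0,0.7],[0,0,0],0],[[0,0,0.7],[0,0,0],0],[[0,0,0.7],[0,0,0],0]])

```text
time_s: 42.5
position: [0.5721, -0.1578, -0.0266]
ee_rot: [0.659, 0.752, -0.0, -0.001]
contact_force: [-0.2, -0.4, 0.1]
width: 0.0853
finger_force: 0.0
```

step_arm(series=[[[0,0,0.4],[0,0,0],0],[[0,0,0],[0,0,0],0],[[0,0,0],[0,0,0],1],[[0,0,0],[0,0,0],1],[[0,0,0],[0,0,0],1]])

```text
time_s: 43.0
position: [0.5741, -0.1584, -0.0312]
ee_rot: [0.659, 0.752, 0.0, 0.001]
contact_force: [0.4, -0.8, 4.6]
width: 0.0542
finger_force: 63.7
```

step_arm(series=[[[0,0,0],[0,0,0],1],[[0,0,0],[0,0,0],1]])

```text
time_s: 43.2
position: [0.5741, -0.1584, -0.0312]
ee_rot: [0.659, 0.752, 0.001, 0.001]
contact_force: [-0.8, 0.3, 6.6]
width: 0.054
finger_force: 63.8
```

step_arm(series=[[[0,0,-0.3],[0,0,0],1],[[0,0,-0.7],[0,0,0],1],[[0,0,-1],[0,0,0],1],[[0,0,-1],[0,0,0],1],[[0,0,-1],[0,0,0],1]])

```text
time_s: 43.7
position: [0.573, -0.158, 0.049]
ee_rot: [0.659, 0.752, 0.0, -0.0]
contact_force: [0.4, -0.1, -1.7]
width: 0.054
finger_force: 63.4
```

step_arm(series=[[[0,0,-1],[0,0,0],1],[[0,0,-1],[0,0,0],1],[[0,0,-1],[0,0,0],1],[[0,0,-1],[0,0,0],1],[[0,0,0],[0,0,0],1]])

```text
time_s: 44.2
position: [0.5754, -0.1587, 0.1313]
ee_rot: [0.659, 0.752, 0.002, 0.003]
contact_force: [0.9, -1.3, -1.3]
width: 0.0537
finger_force: 63.4
```

```bash
python3 plan.py slot=-0.042,0.0345,0.05;python3 red.py|head -1
```

```text
tcp [ 0.5754 -0.1587  0.1313] w 0.0537 F [ 0.9 -1.3 -1.3] q [ 0.04  0.44  0.23  1.77 -0.12  0.94  0.46] t 44.2
tool y [0.991 0.131 0.006] z [ 0.006 -0.001 -1.   ]
slot=-0.042,0.0345,0.05 place tcp [0.6448 0.0891 0.0863] shares [11.83  5.05  2.26]
turn to rail, shares of 5deg [-1.54  0.02  0.01]
green [(2965, [155.4, 168.3]), (3473, [321.9, 274.1])] red [(7505, [322.3, 291.2])]
```

step_arm(series=[[[0.98,0.42,0],[0,0,0],1],[[0.98,0.42,0],[0,0,0],1],[[0.98,0.42,0],[0,0,0],1],[[0.98,0.42,0],[0,0,0],1],[[0.98,0.42,0],[0,0,0],1]])

```text
time_s: 44.75
position: [0.6007, -0.0544, 0.126]
ee_rot: [0.659, 0.752, -0.001, -0.001]
contact_force: [-0.0, -0.4, -2.0]
width: 0.054
finger_force: 63.4
```

step_arm(series=[[[0.98,0.42,0],[0,0,0],1],[[0.98,0.42,0],[0,0,0],1],[[0.98,0.42,0],[0,0,0],1],[[0.98,0.42,0],[0,0,0],1],[[0.98,0.42,0],[-0.5,0,0],1]])

```text
time_s: 45.25
position: [0.6307, 0.0485, 0.1258]
ee_rot: [0.659, 0.752, 0.016, 0.014]
contact_force: [-0.2, 0.3, -1.8]
width: 0.0535
finger_force: 63.5
```

step_arm(series=[[[0.98,0.42,0],[-0.6,0,0],1],[[0.98,0.42,0],[-0.5,0,0],1],[[0,0,0],[0,0,0],1],[[0,0,0],[0,0,0],1]])

```text
time_s: 45.65
position: [0.6408, 0.0883, 0.1276]
ee_rot: [0.657, 0.751, 0.051, 0.045]
contact_force: [-0.9, -0.4, -2.5]
width: 0.0542
finger_force: 63.5
```

```bash
python3 plan.py slot=-0.042,0.0372,-0.001;python3 red.py|head -1
```

```text
tcp [0.6408 0.0883 0.1276] w 0.0542 F [-0.9 -0.4 -2.5] q [-0.32  0.44  0.17  1.78 -0.1   0.79  0.03] t 45.65
tool y [0.982 0.131 0.136] z [ 0.135  0.018 -0.991]
slot=-0.042,0.0372,-0.001 place tcp [0.6523 0.0901 0.0332] shares [ 0.01 -0.07  4.76]
turn to rail, shares of 5deg [-0.04  0.    0.02]
green [(1839, [319.6, 83.8]), (3478, [321.9, 274.1])] red [(4242, [320.2, 85.6]), (7498, [322.1, 291.2])]
```

step_arm(series=[[[0,-0.05,0.9],[0,0,0],1],[[0,-0.05,0.9],[0,0,0],1],[[0,-0.05,0.9],[0,0,0],1],[[0,0,0.9],[0,0,0],1],[[0,0,0.7],[0,0,0],1]])

```text
time_s: 46.2
position: [0.6507, 0.0873, 0.0415]
ee_rot: [0.658, 0.75, 0.051, 0.046]
contact_force: [0.1, -0.4, -2.3]
width: 0.0539
finger_force: 63.5
```

step_arm(series=[[[0,0,0.1],[0,0,0],1],[[0,0,0.1],[0,0,0],1],[[0,0,0],[0,0,0],1]])

```text
time_s: 46.5
position: [0.6521, 0.0893, 0.0397]
ee_rot: [0.658, 0.75, 0.053, 0.046]
contact_force: [0.0, 0.5, -1.6]
width: 0.0543
finger_force: 63.6
```

step_arm(series=[[[0,-0.03,0.1],[0,0,0],1],[[0,0,0],[0,0,0],1]])

```text
time_s: 46.7
position: [0.6515, 0.0897, 0.0377]
ee_rot: [0.657, 0.75, 0.053, 0.046]
contact_force: [-0.8, -0.3, -2.3]
width: 0.0542
finger_force: 63.5
```

step_arm(series=[[[0,0,0.07],[0,0,0],1],[[0,0,0],[0,0,0],1]])

```text
time_s: 46.9
position: [0.6515, 0.0897, 0.0359]
ee_rot: [0.657, 0.75, 0.053, 0.046]
contact_force: [0.5, 0.5, -1.8]
width: 0.0541
finger_force: 63.5
```

step_arm(series=[[[0,0,0.06],[0,0,0],1],[[0,0,0],[0,0,0],1]])

```text
time_s: 47.1
position: [0.6517, 0.0897, 0.0352]
ee_rot: [0.657, 0.75, 0.053, 0.046]
contact_force: [-3.6, 0.0, 4.1]
width: 0.0539
finger_force: 64.0
```

step_arm(series=[[[0,0,0.05],[0,0,0],1],[[0,0,0],[0,0,0],1]])

```text
time_s: 47.3
position: [0.6518, 0.0897, 0.0351]
ee_rot: [0.657, 0.75, 0.053, 0.046]
contact_force: [-6.5, -0.4, 11.8]
width: 0.0536
finger_force: 65.2
```

step_arm(series=[[[0,0,0.04],[0,0,0],1],[[0,0,0],[0,0,0],1]])

```text
time_s: 47.5
position: [0.6517, 0.0897, 0.0351]
ee_rot: [0.657, 0.75, 0.053, 0.046]
contact_force: [-10.1, -1.8, 17.5]
width: 0.0539
finger_force: 65.9
```

step_arm(series=[[[0,0,-0.09],[0,0,0],1],[[0,0,0],[0,0,0],1],[[0,0,0],[0,0,0],0],[[0,0,0],[0,0,0],0],[[0,0,0],[0,0,0],0]])

```text
time_s: 48.0
position: [0.6517, 0.0896, 0.0342]
ee_rot: [0.657, 0.75, 0.052, 0.046]
contact_force: [-0.3, 0.7, 0.2]
width: 0.0852
finger_force: 0.0
```

step_arm(series=[[[0,0,0],[0,0,0],0],[[0,0,-0.5],[0,0,0],0],[[0,0,-1],[0,0,0],0],[[0,0,-1],[0,0,0],0],[[0,0,-1],[0,0,0],0]])

```text
time_s: 48.5
position: [0.6419, 0.0882, 0.1052]
ee_rot: [0.657, 0.75, 0.053, 0.046]
contact_force: [1.0, -0.3, -0.3]
width: 0.0856
finger_force: 0.0
```

step_arm(series=[[[0,0,-1],[0,0,0],0],[[0,0,-1],[0,0,0],0],[[0,0,-0.5],[0.5,0,0],0],[[0,0,0],[0.6,0,0],0],[[0,0,0],[0.5,0,0],0]])

```text
time_s: 49.0
position: [0.6357, 0.0876, 0.1554]
ee_rot: [0.659, 0.752, 0.0, 0.0]
contact_force: [0.6, 0.5, -0.8]
width: 0.0856
finger_force: 0.0
```

step_arm(series=[[[-0.92,-0.98,0],[0,0,0],1],[[-0.92,-0.98,0],[0,0,0],1],[[-0.92,-0.98,0],[0,0,0],1],[[-0.92,-0.98,0],[0,0,0],1],[[-0.92,-0.98,0],[0,0,0],1]])

```text
time_s: 49.5
position: [0.5494, -0.0175, 0.1541]
ee_rot: [0.659, 0.752, 0.0, 0.0]
contact_force: [0.3, -1.0, 0.2]
width: 0.0127
finger_force: 0.0
```

step_arm(series=[[[-0.92,-0.98,0],[0,0,0],1],[[-0.92,-0.98,0],[0,0,0],1],[[-0.92,-0.98,0],[0,0,0],1],[[-0.92,-0.98,0],[0,0,0],1],[[-0.92,-0.98,0],[0,0,0],1]])

```text
time_s: 50.0
position: [0.4644, -0.1216, 0.1542]
ee_rot: [0.659, 0.752, 0.0, 0.0]
contact_force: [-0.0, -0.1, 0.5]
width: 0.0002
finger_force: 0.0
```

step_arm(series=[[[-0.92,-0.98,1],[0,0,0],1],[[-0.92,-0.9,1],[0,0,0],1],[[0,0,1],[0,0,0],1],[[0,0,0],[0,0,0],1],[[0,0,0],[0,0,0],1]])

```text
time_s: 50.5
position: [0.4329, -0.162, 0.094]
ee_rot: [0.659, 0.752, 0.0, 0.0]
contact_force: [0.8, -1.2, 0.7]
width: -0.0
finger_force: 0.0
```

```bash
python3 at.py .430,-.1625,.003
```

```text
[ 0.4336 -0.1619  0.0945] 50.55 to target [-0.   -0.19  4.57]
[(3498, [317.3, 198.5], [0.43, -0.162, 0.037])]
```

step_arm(series=[[[0,-0.1,0.9],[0,0,0],1],[[0,-0.08,0.9],[0,0,0],1],[[0,0,0.9],[0,0,0],1],[[0,0,0.9],[0,0,0],1],[[0,0,0.8],[0,0,0],1]])

```text
time_s: 51.05
position: [0.4308, -0.1622, 0.0059]
ee_rot: [0.658, 0.753, 0.001, 0.001]
contact_force: [0.0, 1.3, 0.0]
width: 0.0
finger_force: 0.0
```

step_arm(series=[[[0,0,0.2],[0,0,0],1],[[0,0,0.1],[0,0,0],1],[[0,0,0],[0,0,0],1]])

```text
time_s: 51.35
position: [0.4299, -0.1626, 0.0002]
ee_rot: [0.659, 0.752, 0.0, 0.001]
contact_force: [0.3, 0.0, -0.1]
width: 0.0002
finger_force: 0.0
```

step_arm(series=[[[0,0,0.05],[0,0,0],1],[[0,0,0.05],[0,0,0],1],[[0,0,0],[0,0,0],1]])

```text
time_s: 51.65
position: [0.4301, -0.1628, -0.0018]
ee_rot: [0.659, 0.752, 0.001, 0.001]
contact_force: [0.7, -0.3, 4.0]
width: -0.0
finger_force: 2.5
```

step_arm(series=[[[0,0,0.05],[0,0,0],1],[[0,0,0.05],[0,0,0],1],[[0,0,0],[0,0,0],1]])

```text
time_s: 51.95
position: [0.43, -0.1629, -0.0041]
ee_rot: [0.659, 0.752, 0.0, 0.001]
contact_force: [1.7, -0.1, 4.5]
width: -0.0001
finger_force: 2.1
```

step_arm(series=[[[0,0,0.05],[0,0,0],1],[[0,0,0.05],[0,0,0],1],[[0,0,0],[0,0,0],1]])

```text
time_s: 52.25
position: [0.43, -0.1628, -0.0056]
ee_rot: [0.659, 0.752, 0.001, 0.001]
contact_force: [-1.2, 2.0, 11.8]
width: -0.0002
finger_force: 6.1
```

step_arm(series=[[[0,0,0.06],[0,0,0],1],[[0,0,0],[0,0,0],1]])

```text
time_s: 52.45
position: [0.4301, -0.1628, -0.0058]
ee_rot: [0.659, 0.752, 0.001, 0.001]
contact_force: [-4.5, 3.2, 27.1]
width: 0.0003
finger_force: 13.5
```

step_arm(series=[[[0,0,-0.5],[0,0,0],1],[[0,0,-1],[0,0,0],0.2],[[0,0,-0.5],[0,0,0],0],[[0,0,0],[0,0,0],0],[[0,0,0],[0,0,0],0]])

```text
time_s: 52.95
position: [0.4288, -0.1625, 0.032]
ee_rot: [0.659, 0.752, 0.0, -0.0]
contact_force: [-0.4, -0.3, 0.4]
width: 0.0582
finger_force: 0.0
```

step_arm(series=[[[0,0,0],[0,0,0],0],[[0,0,0.7],[0,0,0],0],[[0,0,0.7],[0,0,0],0],[[0,0,0.7],[0,0,0],0],[[0,0,0.7],[0,0,0],0]])

```text
time_s: 53.45
position: [0.4283, -0.1624, -0.0251]
ee_rot: [0.659, 0.752, -0.0, -0.001]
contact_force: [-1.2, -1.3, -0.2]
width: 0.0851
finger_force: 0.0
```

step_arm(series=[[[0,0,0.4],[0,0,0],0],[[0,0,0],[0,0,0],0],[[0,0,0],[0,0,0],1],[[0,0,0],[0,0,0],1],[[0,0,0],[0,0,0],1]])

```text
time_s: 53.95
position: [0.4293, -0.1628, -0.0308]
ee_rot: [0.659, 0.752, 0.0, 0.0]
contact_force: [-1.3, -0.1, 5.1]
width: 0.0538
finger_force: 62.0
```

step_arm(series=[[[0,0,0],[0,0,0],1],[[0,0,0],[0,0,0],1]])

```text
time_s: 54.15
position: [0.4293, -0.1629, -0.0308]
ee_rot: [0.659, 0.752, 0.0, 0.0]
contact_force: [-1.3, 0.3, 5.6]
width: 0.0541
finger_force: 62.1
```

step_arm(series=[[[0,0,-0.3],[0,0,0],1],[[0,0,-0.7],[0,0,0],1],[[0,0,-1],[0,0,0],1],[[0,0,-1],[0,0,0],1],[[0,0,-1],[0,0,0],1]])

```text
time_s: 54.65
position: [0.4288, -0.1626, 0.0494]
ee_rot: [0.659, 0.752, 0.0, 0.0]
contact_force: [0.2, 0.9, -1.7]
width: 0.0537
finger_force: 63.4
```

step_arm(series=[[[0,0,-1],[0,0,0],1],[[0,0,-1],[0,0,0],1],[[0,0,-1],[0,0,0],1],[[0,0,-1],[0,0,0],1],[[0,0,0],[0,0,0],1]])

```text
time_s: 55.15
position: [0.431, -0.1632, 0.131]
ee_rot: [0.659, 0.752, 0.001, 0.002]
contact_force: [0.4, -0.0, -1.8]
width: 0.0538
finger_force: 63.4
```

```bash
python3 plan.py slot=-0.125,0.0365,0.05;python3 red.py|head -1
```

```text
tcp [ 0.431  -0.1632  0.131 ] w 0.0538 F [ 0.4 -0.  -1.8] q [ 0.02  0.21  0.32  2.09 -0.09  0.84  0.52] t 55.15
tool y [0.991 0.131 0.005] z [ 0.006 -0.001 -1.   ]
slot=-0.125,0.0365,0.05 place tcp [0.656  0.0068 0.0844] shares [ 6.96 12.25  2.39]
turn to rail, shares of 5deg [-1.54  0.02  0.01]
green [(3449, [321.7, 273.0])] red [(7483, [322.2, 289.9])]
```

step_arm(series=[[[0.53,0.94,0],[0,0,0],1],[[0.53,0.94,0],[0,0,0],1],[[0.53,0.94,0],[0,0,0],1],[[0.53,0.94,0],[0,0,0],1],[[0.53,0.94,0],[0,0,0],1]])

```text
time_s: 55.7
position: [0.5146, -0.097, 0.1267]
ee_rot: [0.659, 0.752, -0.001, -0.001]
contact_force: [0.1, 0.1, -1.8]
width: 0.0538
finger_force: 63.5
```

step_arm(series=[[[0.53,0.94,0],[0,0,0],1],[[0.53,0.94,0],[0,0,0],1],[[0.53,0.94,0],[0,0,0],1],[[0.53,0.94,0],[0,0,0],1],[[0.53,0.94,0],[0,0,0],1]])

```text
time_s: 56.2
position: [0.6008, -0.0322, 0.1264]
ee_rot: [0.659, 0.752, -0.001, -0.001]
contact_force: [0.0, 0.3, -1.9]
width: 0.0545
finger_force: 63.5
```

step_arm(series=[[[0.53,0.94,0],[-0.5,0,0],1],[[0.53,0.94,0],[-0.6,0,0],1],[[0.53,0.94,0],[-0.5,0,0],1],[[0,0,0],[0,0,0],1],[[0,0,0],[0,0,0],1]])

```text
time_s: 56.7
position: [0.6515, 0.0058, 0.1294]
ee_rot: [0.657, 0.751, 0.051, 0.045]
contact_force: [-1.1, -0.4, -1.4]
width: 0.0535
finger_force: 63.6
```

```bash
python3 plan.py slot=-0.125,0.0368,0.001;python3 red.py|head -1
```

```text
tcp [0.6515 0.0058 0.1294] w 0.0535 F [-1.1 -0.4 -1.4] q [-0.21  0.45  0.21  1.76 -0.15  0.8   0.21] t 56.7
tool y [0.982 0.131 0.136] z [ 0.134  0.018 -0.991]
slot=-0.125,0.0368,0.001 place tcp [0.6628 0.0077 0.0356] shares [ 0.02 -0.07  4.73]
turn to rail, shares of 5deg [-0.05 -0.    0.01]
green [(1792, [318.6, 84.3]), (3514, [321.7, 274.0])] red [(4159, [319.3, 86.0]), (7480, [322.1, 289.9])]
```

step_arm(series=[[[0,-0.05,0.9],[0,0,0],1],[[0,-0.05,0.9],[0,0,0],1],[[0,-0.05,0.9],[0,0,0],1],[[0,0,0.9],[0,0,0],1],[[0,0,0.7],[0,0,0],1]])

```text
time_s: 57.25
position: [0.6609, 0.0059, 0.0437]
ee_rot: [0.658, 0.75, 0.051, 0.045]
contact_force: [0.3, 0.4, -1.6]
width: 0.0541
finger_force: 63.6
```

step_arm(series=[[[0,0,0.1],[0,0,0],1],[[0,0,0.1],[0,0,0],1],[[0,0,0],[0,0,0],1]])

```text
time_s: 57.55
position: [0.6629, 0.007, 0.0418]
ee_rot: [0.658, 0.75, 0.053, 0.046]
contact_force: [-1.1, -0.1, -2.6]
width: 0.0541
finger_force: 63.6
```

step_arm(series=[[[0,-0.03,0.1],[0,0,0],1],[[0,0,0],[0,0,0],1]])

```text
time_s: 57.75
position: [0.6624, 0.0073, 0.0398]
ee_rot: [0.657, 0.75, 0.053, 0.046]
contact_force: [-0.8, -0.6, -0.7]
width: 0.0536
finger_force: 63.6
```

step_arm(series=[[[0,0,0.06],[0,0,0],1],[[0,0,0],[0,0,0],1]])

```text
time_s: 57.95
position: [0.6624, 0.0073, 0.0382]
ee_rot: [0.657, 0.75, 0.053, 0.046]
contact_force: [-1.2, 0.5, -1.6]
width: 0.0539
finger_force: 63.6
```

step_arm(series=[[[0,0,0.06],[0,0,0],1],[[0,0,0],[0,0,0],1]])

```text
time_s: 58.15
position: [0.6624, 0.0073, 0.0367]
ee_rot: [0.657, 0.75, 0.052, 0.046]
contact_force: [0.0, 1.1, -1.7]
width: 0.0538
finger_force: 63.6
```

step_arm(series=[[[0,0,0.06],[0,0,0],1],[[0,0,0],[0,0,0],1]])

```text
time_s: 58.35
position: [0.6627, 0.0073, 0.0358]
ee_rot: [0.657, 0.75, 0.053, 0.046]
contact_force: [0.1, -0.1, -0.4]
width: 0.0535
finger_force: 63.7
```

step_arm(series=[[[0,0,0.05],[0,0,0],1],[[0,0,0],[0,0,0],1]])

```text
time_s: 58.55
position: [0.6628, 0.0074, 0.0357]
ee_rot: [0.657, 0.75, 0.053, 0.046]
contact_force: [-4.8, -0.3, 7.1]
width: 0.0539
finger_force: 64.8
```

step_arm(series=[[[0,0,0.03],[0,0,0],1],[[0,0,0],[0,0,0],1]])

```text
time_s: 58.75
position: [0.6628, 0.0073, 0.0357]
ee_rot: [0.657, 0.75, 0.053, 0.046]
contact_force: [-6.6, 0.5, 12.5]
width: 0.0536
finger_force: 65.2
```

step_arm(series=[[[0,0,-0.07],[0,0,0],1],[[0,0,0],[0,0,0],1],[[0,0,0],[0,0,0],0],[[0,0,0],[0,0,0],0],[[0,0,0],[0,0,0],0]])

```text
time_s: 59.25
position: [0.6628, 0.0074, 0.0353]
ee_rot: [0.657, 0.75, 0.052, 0.046]
contact_force: [-0.3, 0.4, 0.2]
width: 0.0855
finger_force: 0.0
```

step_arm(series=[[[0,0,0],[0,0,0],0],[[0,0,-0.5],[0,0,0],0],[[0,0,-1],[0,0,0],0],[[0,0,-1],[0,0,0],0],[[0,0,-1],[0,0,0],0]])

```text
time_s: 59.75
position: [0.653, 0.006, 0.1062]
ee_rot: [0.657, 0.75, 0.053, 0.046]
contact_force: [1.7, 0.3, -0.6]
width: 0.0856
finger_force: 0.0
```

step_arm(series=[[[0,0,-1],[0,0,0],0],[[0,0,-1],[0,0,0],0],[[0,0,-0.5],[0.5,0,0],0],[[0,0,-1],[0.6,0,0],0],[[0,0,-1],[0.5,0,0],0]])

```text
time_s: 60.25
position: [0.643, 0.0047, 0.1959]
ee_rot: [0.659, 0.752, -0.001, -0.0]
contact_force: [0.4, -0.7, -0.4]
width: 0.0853
finger_force: 0.0
```

step_arm(series=[[[1,-0.4,-0.6],[0,0,0],0],[[1,-0.4,-0.6],[0,0,0],0],[[1,-0.4,-0.6],[0,0,0],0],[[1,-0.4,-0.6],[0,0,0],0],[[1,-0.4,-0.6],[0,0,0],0]])

```text
time_s: 60.75
position: [0.59, 0.0992, 0.2555]
ee_rot: [0.659, 0.752, 0.0, 0.0]
contact_force: [-0.1, -0.2, 0.3]
width: 0.0853
finger_force: 0.0
```

step_arm(series=[[[1,-0.4,0],[0,0,0],0],[[1,-0.4,0],[0,0,0],0],[[1,-0.4,0],[0,0,0],0],[[0,0,0],[0,0,0],0],[[0,0,0],[0,0,0],0]])

```text
time_s: 61.25
position: [0.559, 0.1549, 0.2548]
ee_rot: [0.659, 0.752, 0.0, 0.0]
contact_force: [-0.4, -0.6, 0.0]
width: 0.0854
finger_force: 0.0
```

```bash
python3 save.py w10; python3 - <<'E'
from h import *
for n in("scene","wrist"):
    c=Cam(n)
    for Q in("thermostat","dial_grip"): print(n,Q,[(np.round(d["point"],3).tolist(),round(d["confidence"],2)) for d in bot.pinpoint(n,Q)][:2])
E
```

```text
[0.5594 0.1539 0.2547] [-0.46  0.29  0.18  1.68 -0.06  1.18 -0.14] 61.3
[(726, [398.2, 77.4], [0.635, 0.261, 0.037]), (573, [391.8, 161.9], [0.648, 0.162, 0.037]), (489, [386.4, 231.8], [0.659, 0.067, 0.037]), (402, [382.5, 291.7], [0.672, -0.026, 0.037])]
[([0.623, 0.254, 0.07], 0.82), ([0.636, 0.173, 0.076], 0.74), ([0.691, -0.182, 0.002], 0.74), ([0.647, 0.088, 0.074], 0.68), ([0.657, 0.008, 0.068], 0.55)]
scene thermostat [([0.452, 0.181, -0.002], 0.91)]
scene dial_grip [([0.458, 0.181, 0.081], 0.67)]
wrist thermostat [([0.459, 0.184, -0.001], 0.56)]
wrist dial_grip [([0.454, 0.183, 0.079], 0.77)]
```

View pics/w10.png

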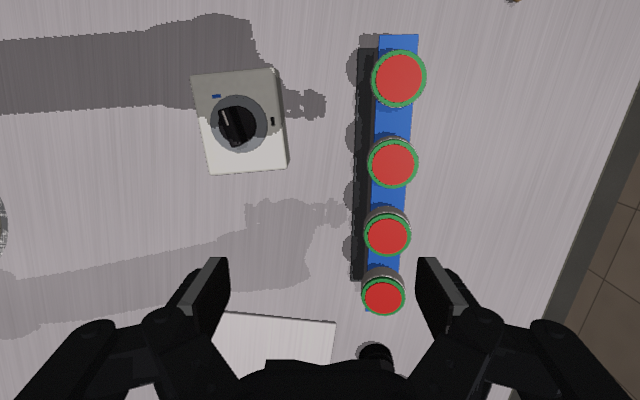

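All four pots stand on the rail, lids home. The thermostat has been knocked to about (0.456,0.182). I'll move over it and measure the dial.

step_arm(series=[[[0.4,-0.98,0.7],[0,0,0],0],[[0.4,-0.98,0.7],[0,0,0],0],[[0.4,-0.98,0.7],[0,0,0],0],[[0.4,-0.98,0.7],[0,0,0],0],[[0.4,-0.98,0.7],[0,0,0],0]])

```text
time_s: 62.15
position: [0.4558, 0.1817, 0.1837]
ee_rot: [0.659, 0.752, 0.0, 0.0]
contact_force: [0.6, 0.3, -0.5]
width: 0.0856
finger_force: 0.0
```

step_arm(series=[[[0,0,0],[0,0,0],0],[[0,0,0],[0,0,0],0]])

```text
time_s: 62.35
position: [0.4569, 0.1817, 0.1845]
ee_rot: [0.659, 0.752, 0.0, 0.0]
contact_force: [-0.5, -0.7, 0.2]
width: 0.0853
finger_force: 0.0
```

```bash
cat > dial.py <<'E'
from h import *
w=Cam("wrist");p,r,s=tool();print(p.round(4),s["time_s"])
print([(np.round(d["point"],3).tolist(),round(d["confidence"],2)) for d in bot.pinpoint("wrist","dial_grip")][:2])
sc=Cam("scene");print([(np.round(d["point"],3).tolist(),round(d["confidence"],2)) for d in bot.pinpoint("scene","dial_grip")][:2])
# rectified orthophoto of plane z=.089 in world axes: 1 px = .25 mm, x up, y left
def ortho(c,cx,cy,z,half=.075,k=4000):
    n=int(2*half*k);P=np.array([[cx+half,cy+half,z],[cx+half,cy-half,z],[cx-half,cy-half,z],[cx-half,cy+half,z]])
    H=cv2.getPerspectiveTransform(c.proj(P).astype(np.float32),np.float32([[0,0],[n,0],[n,n],[0,n]]))
    return cv2.warpPerspective(c.im,H,(n,n),flags=cv2.INTER_CUBIC)
if __name__=="__main__":
    cx,cy=.456,.182
    a=ortho(w,cx,cy,.089,k=2600);b=ortho(w,cx,cy,.045,k=2600)
    cv2.imwrite("pics/c11.png",np.hstack([a,b])[:,:,::-1])
E
python3 dial.py
```

```text
[0.4579 0.1817 0.1849] 62.4
[([0.455, 0.181, 0.079], 0.82)]
[([0.641, 0.172, 0.076], 0.61), ([0.457, 0.184, 0.08], 0.4)]
```

View pics/c11.png

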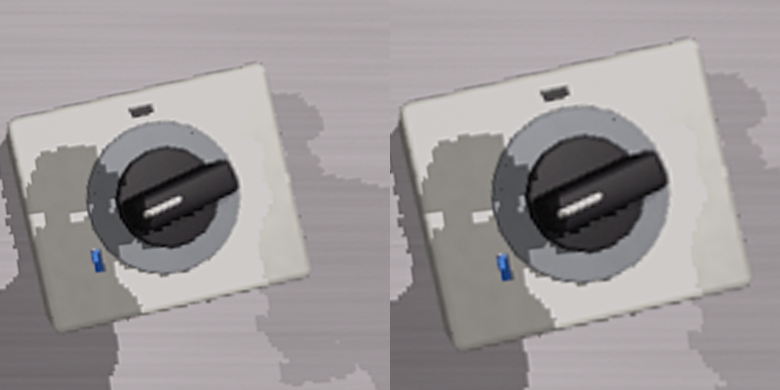

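The bar lies about 19° off, its white mark at (163,206) in the left half, pointing towards +y. I'll get the mark's angle numerically.

```bash
cat > mark.py <<'E'
from dial import *
from plan import sh
import sys
cx,cy=.456,.183;w=Cam("wrist");k=4000
a=ortho(w,cx,cy,.089,half=.04,k=k);g=a.max(2).astype(int)
n=g.shape[0];yy,xx=np.mgrid[:n,:n];R0=np.hypot(xx-n/2,yy-n/2)
d=((g<75)&(R0<n*.5)).astype(np.uint8);d=cv2.morphologyEx(d,cv2.MORPH_CLOSE,np.ones((25,25)))
m=((g>130)&(d>0)).astype(np.uint8)
for ar,c in blobs(m,60):
    ys,xs=np.where(cv2.connectedComponents(m)[1]==cv2.connectedComponents(m)[1][int(round(c[1])),int(round(c[0]))])
    X=-(ys-n/2)/k+cx;Y=-(xs-n/2)/k+cy;C=np.cov(X,Y);e,v=np.linalg.eigh(C)
    print('mark',ar,round(X.mean(),4),round(Y.mean(),4),'axis deg',round(np.degrees(np.arctan2(v[1,1],v[0,1]))%180,1),'len',round(4*np.sqrt(e[1]),4))
p,r,s=tool();print(p.round(4),'tool y deg',round(np.degrees(np.arctan2(r[1,1],r[0,1])),1),'mom',np.round(s["moment"],3),'q7',round(s["joint_pos"][6],2),'to',sh([.4565,.1845,.024]))
E
python3 mark.py
```

```text
[0.4578 0.1815 0.1848] 62.6
[([0.455, 0.184, 0.079], 0.57)]
[([0.457, 0.182, 0.08], 0.68), ([0.65, 0.088, 0.067], 0.6)]
mark 91 0.4669 0.2225 axis deg 169.4 len 0.0056
mark 553 0.4519 0.1941 axis deg 114.1 len 0.0167
[0.4569 0.1816 0.1843] tool y deg 7.5 mom [ 0.003 -0.029  0.03 ] q7 -0.27 to [ 0.14 -0.    8.02]
```

step_arm(series=[[[0.14,0,0],[0,0,-0.85],0],[[0,0,0],[0,0,-0.85],0],[[0,0,0],[0,0,-0.8],0],[[0,0,0],[0,0,-0.8],0],[[0,0,0.8],[0,0,0],0]])

```text
time_s: 63.3
position: [0.458, 0.1853, 0.1699]
ee_rot: [0.544, 0.839, 0.002, 0.001]
contact_force: [0.0, -0.2, -0.8]
width: 0.0851
finger_force: 0.0
```

step_arm(series=[[[0,0,0.8],[0,0,0],0],[[0,0,0.8],[0,0,0],0],[[0,0,0.8],[0,0,0],0],[[0,0,0.8],[0,0,0],0],[[0,0,0],[0,0,0],0]])

```text
time_s: 63.8
position: [0.4545, 0.1837, 0.1023]
ee_rot: [0.544, 0.839, -0.002, -0.001]
contact_force: [-0.9, -0.1, -0.2]
width: 0.0855
finger_force: 0.0
```

```bash
python3 mark.py
```

```text
[0.4553 0.1841 0.1035] 63.85
[([0.455, 0.181, 0.08], 0.88)]
[([0.457, 0.185, 0.081], 0.51)]
mark 63 0.4647 0.2224 axis deg 156.1 len 0.0037
mark 448 0.4521 0.1933 axis deg 114.7 len 0.0168
[0.4569 0.1849 0.1051] tool y deg 24.0 mom [ 0.034 -0.009 -0.031] q7 0.02 to [-0.01 -0.03  4.06]
```

step_arm(series=[[[0,0,0.8],[0,0,0],0],[[0,0,0.8],[0,0,0],0],[[0,0,0.8],[0,0,0],0],[[0,0,0.8],[0,0,0],0],[[0,0,0.8],[0,0,0],0]])

```text
time_s: 64.55
position: [0.457, 0.185, 0.0245]
ee_rot: [0.544, 0.839, 0.001, 0.0]
contact_force: [0.2, -0.7, -0.7]
width: 0.0854
finger_force: 0.0
```

step_arm(series=[[[0,0,0],[0,0,0],0.4],[[0,0,0],[0,0,0],0.7],[[0,0,0],[0,0,0],0.75],[[0,0,0],[0,0,0],0.8],[[0,0,0],[0,0,0],0.85]])

```text
time_s: 65.05
position: [0.4552, 0.1842, 0.0248]
ee_rot: [0.544, 0.839, -0.001, -0.001]
contact_force: [-8.4, -4.1, 17.2]
width: 0.0137
finger_force: 18.5
```

step_arm(series=[[[0,0,0],[0,0,0],1],[[0,0,0],[0,0,0],1],[[0,0,0],[0,0,0],1],[[0,0,0],[0,0,0],1]])

```text
time_s: 65.45
position: [0.4553, 0.1842, 0.025]
ee_rot: [0.544, 0.839, -0.001, -0.0]
contact_force: [-4.4, -1.6, 8.5]
width: 0.0126
finger_force: 59.8
```

```bash
cat > st.py <<'E'
from h import *
p,r,s=tool();print(p.round(4),'tool y deg',round(np.degrees(np.arctan2(r[1,1],r[0,1])),1),'F',np.round(s["contact_force"],1),'mom',np.round(s["moment"],3),'w',round(s["width"],4),s["time_s"])
E
python3 st.py
```

```text
[0.4553 0.1842 0.025 ] tool y deg 24.1 F [-4.4 -1.6  8.5] mom [-0.351  0.872  0.036] w 0.0126 65.45
```

step_arm(series=[[[0,0,0],[0,0,0.8],1],[[0,0,0],[0,0,0.8],1],[[0,0,0],[0,0,0.8],1],[[0,0,0],[0,0,0.8],1],[[0,0,0],[0,0,0.8],1]])

```text
time_s: 65.95
position: [0.4554, 0.1842, 0.025]
ee_rot: [0.683, 0.731, -0.0, -0.0]
contact_force: [-4.2, -2.2, 7.9]
width: 0.0132
finger_force: 59.9
```

```bash
python3 st.py
```

```text
[0.4554 0.1842 0.025 ] tool y deg 3.9 F [-4.2 -2.2  7.9] mom [-0.37   0.793  0.094] w 0.0132 65.95
```

step_arm(series=[[[0,0,0],[0,0,0.8],1],[[0,0,0],[0,0,0.8],1],[[0,0,0],[0,0,0.8],1],[[0,0,0],[0,0,0.8],1],[[0,0,0],[0,0,0.8],1]])

```text
time_s: 66.45
position: [0.4555, 0.1842, 0.025]
ee_rot: [0.799, 0.601, -0.0, -0.0]
contact_force: [-4.5, -1.5, 8.4]
width: 0.0127
finger_force: 59.9
```

```bash
python3 st.py
```

```text
[0.4555 0.1842 0.025 ] tool y deg -16.1 F [-4.5 -1.5  8.4] mom [-0.44   0.781  0.035] w 0.0127 66.45
```

step_arm(series=[[[0,0,0],[0,0,0.8],1],[[0,0,0],[0,0,0.8],1],[[0,0,0],[0,0,0.8],1],[[0,0,0],[0,0,0.8],1],[[0,0,0],[0,0,0],1]])

```text
time_s: 66.95
position: [0.4555, 0.1842, 0.025]
ee_rot: [0.875, 0.484, -0.0, -0.0]
contact_force: [-3.5, -1.7, 8.0]
width: 0.0129
finger_force: 59.9
```

```bash
python3 st.py
```

```text
[0.4555 0.1842 0.025 ] tool y deg -32.1 F [-3.5 -1.7  8. ] mom [-0.424  0.744 -0.076] w 0.0129 66.95
```

step_arm(series=[[[0,0,0],[0,0,0.8],1],[[0,0,0],[0,0,0.8],1],[[0,0,0],[0,0,0],1]])

```text
time_s: 67.25
position: [0.4555, 0.1842, 0.025]
ee_rot: [0.907, 0.422, -0.001, -0.0]
contact_force: [-3.6, -1.9, 8.7]
width: 0.0131
finger_force: 60.0
```

```bash
python3 st.py
```

```text
[0.4555 0.1842 0.025 ] tool y deg -40.1 F [-3.6 -1.9  8.7] mom [-0.529  0.759 -0.061] w 0.0131 67.25
```

step_arm(series=[[[0,0,0],[0,0,0.6],1],[[0,0,0],[0,0,0],1]])

```text
time_s: 67.45
position: [0.4555, 0.1842, 0.025]
ee_rot: [0.917, 0.398, -0.001, -0.0]
contact_force: [-3.6, -1.2, 8.5]
width: 0.013
finger_force: 59.9
```

```bash
python3 st.py
```

```text
[0.4555 0.1842 0.025 ] tool y deg -43.0 F [-3.6 -1.2  8.5] mom [-0.471  0.733 -0.072] w 0.013 67.45
```

step_arm(series=[[[0,0,0],[0,0,0.6],1],[[0,0,0],[0,0,0],1]])

```text
time_s: 67.65
position: [0.4556, 0.1842, 0.025]
ee_rot: [0.927, 0.374, -0.001, -0.0]
contact_force: [-4.0, -1.6, 8.5]
width: 0.0131
finger_force: 59.9
```

```bash
python3 st.py
```

```text
[0.4556 0.1842 0.025 ] tool y deg -46.0 F [-4.  -1.6  8.5] mom [-0.515  0.74  -0.059] w 0.0131 67.65
```

step_arm(series=[[[0,0,0],[0,0,0.4],1],[[0,0,0],[0,0,0],1]])

```text
time_s: 67.85
position: [0.4557, 0.1842, 0.025]
ee_rot: [0.933, 0.359, -0.0, -0.0]
contact_force: [-2.6, -2.8, 8.7]
width: 0.0126
finger_force: 60.1
```

```bash
python3 st.py
```

```text
[0.4557 0.1842 0.025 ] tool y deg -47.9 F [-2.6 -2.8  8.7] mom [-0.569  0.699  0.512] w 0.0126 67.85
```

The moment jumped to 0.5 N m after 72°, which is the end stop, as predicted. I'll release, retreat and check.

step_arm(series=[[[0,0,0],[0,0,0],0.7],[[0,0,0],[0,0,0],0.4],[[0,0,0],[0,0,0],0],[[0,0,0],[0,0,0],0],[[0,0,0],[0,0,0],0]])

```text
time_s: 68.35
position: [0.4562, 0.1846, 0.0241]
ee_rot: [0.933, 0.359, -0.0, -0.0]
contact_force: [-0.1, 0.2, -0.2]
width: 0.0814
finger_force: 0.0
```

step_arm(series=[[[0,0,-0.5],[0,0,0],0],[[0,0,-1],[0,0,0],0],[[0,0,-1],[0,0,0],0],[[0,0,-1],[0,0,0],0],[[0,0,-1],[0,0,0],0]])

```text
time_s: 68.85
position: [0.4562, 0.1844, 0.1156]
ee_rot: [0.933, 0.359, 0.0, -0.0]
contact_force: [0.0, 0.5, 0.2]
width: 0.085
finger_force: 0.0
```

step_arm(series=[[[0,0,-1],[0,0,0],0],[[0,0,-1],[0,0,0],0],[[0,0,-1],[0,0,0],0],[[0,0,-0.5],[0,0,0],0],[[0,0,0],[0,0,0],0]])

```text
time_s: 69.35
position: [0.4572, 0.1851, 0.1858]
ee_rot: [0.933, 0.359, 0.002, -0.0]
contact_force: [0.1, -0.4, -0.8]
width: 0.0853
finger_force: 0.0
```

```bash
python3 mark.py; python3 - <<'E'
from dial import *
w=Cam("wrist");sc=Cam("scene")
b=ortho(w,.456,.183,.045,k=2600);c=cv2.resize(sc.im[120:225,300:405],(390,390),interpolation=3)
cv2.imwrite("pics/c12.png",np.hstack([b,c])[:,:,::-1])
E
```

```text
[0.4564 0.1848 0.1847] 69.4
[([0.455, 0.182, 0.078], 0.95)]
[([0.459, 0.181, 0.082], 0.44), ([0.647, 0.439, 0.0], 0.4)]
mark 529 0.4644 0.192 axis deg 42.7 len 0.0179
[0.4553 0.1842 0.1831] tool y deg -48.0 mom [-0.013 -0.012 -0.042] q7 -1.16 to [0.07 0.03 7.96]
[0.4555 0.1842 0.1832] 69.65
[([0.453, 0.181, 0.081], 0.77)]
[([0.456, 0.182, 0.082], 0.65)]
```

View pics/c12.png

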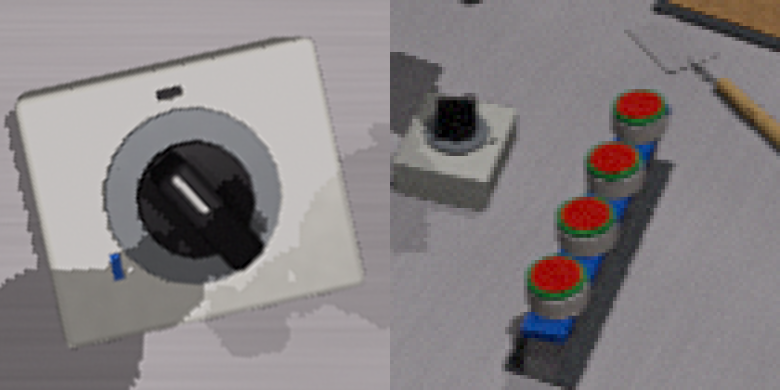

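The mark is at 42.7° and the box yaw at about 12°, giving a dial angle of about 149° (2.6 rad), the end stop. All four pots stand on the rail at right and nothing is being touched, so I'm handing in.

```bash
python3 -c "
from rig import bot
print(bot.job_done())"
```

```text
the job is handed in; nothing more can be done
None
```

I handed the job in at about 70 s: all four pots' lids were pressed home before they were lifted, the pots stand upright on the cold rail, and the thermostat dial is at its clockwise stop; the shaker, bowl, scraper and black look-alikes were not touched.

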